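# Book a laryngoscope handle into the medical kit by scanner

### The arm

A 7-joint arm with a two-finger parallel gripper is mounted at the origin on the work surface. World frame = base frame: x ahead of the robot, y to its left, z up, the work surface at z = 0. Lengths are in m, angles in rad, forces in N, time in s.
With the tool pointing down it reaches from about 0.4 to 0.85 m from the base axis. Payload 10.4 kg.
Tool frame: the origin (TCP) lies at the very end of the fingers, on their centre line; the grasp point (between the pads) lies 19 mm behind it; z points along the fingers, y is the direction in which the jaws open and shut (so a half turn about z gives the same grasp; the last joint's range is limited). The gripper opens to 87 mm and grips with 3 to 60 N. Pads are 19 mm wide; open, the fingers measure 117 mm over their backs; the gripper's body (75 mm by 190 mm) begins 51 mm behind the grasp point.
Start: joints at [-1.208, 0.332, -0.065, 1.46, 0.022, 1.35, -0.088], TCP at [0.235, 0.579, 0.201] pointing down, gripper open.
Joint ranges: [-2.6, 2.6], [-0.5, 2.12], [-1.47, 1.34], [0.16, 2.42], [-1.27, 4.41], [0.06, 2.06], [-2.6, 2.6]. Speed limits (rad/s): [2.22, 2.22, 2.79, 2.79, 3.14, 3.14, 3.14].

### API

Orientations are given as a unit quaternion [x, y, z, w].
In Python, from bench import r gives the robot as it stands.
- The arm moves only by the tool move_arm, never from a script. Its argument "deltas" is a list of rows, each a list of 5 numbers: the gripper's target within -1 to 1 (fully open at 1, half-way at 0, shut at -1), then the shift along the tool's x, y, z as a fraction of full scale, then the turn about the tool's z as a fraction of full scale. A call has 1 to 12 rows; each row shifts and turns the commanded pose from where the row before left it, along the tool's axes as they then stand; what a row does not reach is not made up. Full scale, the value 1, is 2.5 cm for a shift and 90 degrees for a turn. A row lasts 1/12 s, in which the tool goes at most 41.7 mm and 7.16 degrees, less where a joint would pass 70% of its speed; a pose out of reach is approached as far as the arm can. A call with a number of a shift or a turn outside -1 to 1 is refused whole. A call with a gripper value outside its range is refused whole. The fingers move at their own pace and stop on an object; "squeeze" is the grip in N (left out, the last holds). Time passes only in rows, so rows that do not move let the fingers close. It gives the time, the measured TCP pose, the force and the opening at its end, in the units of the state.
- r.read_state(): the state, without advancing time (a new reading comes with each control period).
- r.camera(name): name is "side" or "top"; returns the picture (480x640x3 uint8, red, green, blue); there is no depth.
- r.camera_info(name): a dict with "K" (3x3 intrinsics, pixels), "k1" (the pictures are not rectified: a ray, as slopes to the right and down, at radius r is drawn at 1 + k1 r^2 times it, then the intrinsics apply), "R" (3x3) and "t" (3): a world point X has camera coordinates R X + t. Camera axes: x right, y down, z forward; pixel columns grow to the right and rows downward; lengths in m; the calibration is good to about 2 mm. A picture is of the moment at which its call begins. camera_info takes no time and is no camera call.
- r.close_job(): hands the job in, once; it reports no verdict.
Trained networks look in the newest picture that a camera, given by its name, has taken for a name from the list of things; names that differ only in an ending like _2 or _b are one class to them, and where a whole thing is asked for, a point or a joint stands for the part that bears it (a point fixed in the world has none). Each returns a list of dicts, best first, with "confidence" (0 to 1); they miss things now and then, are a little off and sometimes report something else, mostly with a low value. They report only what shows in the picture. A call takes as long as a camera call. They do not tell look-alikes from the thing itself.
- r.boxes_of(camera, label): "position" ([x, y, z] in m, in the coordinates of the camera as it stood for that picture, good to about 4 mm: the middle of the surface that is visible of it).
- r.tip_of(camera, label): "position" ([x, y, z] in m, in the coordinates of the camera as it stood for that picture, good to about 4 mm: a listed point, or the origin of a listed thing).
The state is a dict: "time": time; "joint_positions": joint angles; "joint_vel": joint speeds; "joint_torque": joint torques, N m; "ee_pos": TCP position; "eef_rot": TCP orientation; "ft_force": force on the tool from outside, world axes, zero at the start; "torque": the same for the moment, N m; "width": finger opening in m.
Only numpy, scipy, OpenCV 4.12 (cv2) and the standard library are available. Lean on these libraries where they do the work, as an engineer would, in place of code of your own. Each camera call takes 0.05 s, during which the arm holds its last target.

### The job

Take the barcode scanner from its rest and scan the label on the tray that holds the chrome laryngoscope handle, then the label on the lid of the kit case: each time point the scanner's window square at the middle of the label from about 10 cm and hold it steady for a good second. Do not scan the other two trays' labels. Then lay the scanner gently back in its rest as it was, and let go, leaving everything else where it is.

Things in the scene. Friction and masses are not known exactly. Their poses are not given: they have to be found in the camera images.
- scanner: Barcode scanner, 0.24 kg (mass varies), 200 mm long: a straight grey handle 155 mm long (x), 36 mm wide (y), 32 mm high (z), and a grey head, 56 mm wide, at its +x end, bent down 60 degrees. Origin: underside of the handle below scanner_grip; x along the handle to the head, z up. It starts lying level in the rest. The head reaches 35 mm below the handle's underside.
- scanner_grip (a point): Centre of the scanner's handle, half-way up (16 mm over its underside), where to grip it across its 36 mm width (close along y). The balance point is about 12 mm towards the head. Axes as the scanner's.
- scanner_window (a point): Centre of the scanner's dark red reading window on the end of its head; 110 mm in x and -42 mm in z from scanner_grip, in the scanner's axes. x is the reading direction out of the window (60 degrees down from the handle's x), y as the scanner's y. It reads a label 50 to 150 mm straight ahead, its line within 15 mm of the label's middle and within 20 degrees of square.
- label_handle (a point): Label: white, 60 mm wide, 40 mm along the slope, black bars, on a plate sloping up away from the robot at 30 degrees from level (unyawed), its centre 32 mm above the counter and 107 mm in front (robot's side) of the centre of the white tray (160 x 105 x 32 mm) holding the laryngoscope handle. Origin: centre of the label's face; z out of the face, x up the slope, y along its width. The tray is fixed. This is the tray label to scan.
- label_drill (a point): Label: white, 60 mm wide, 40 mm along the slope, black bars, on a plate sloping up away from the robot at 30 degrees from level (unyawed), its centre 32 mm above the counter and 107 mm in front (robot's side) of the centre of the white tray (160 x 105 x 32 mm) holding the bone drill. Origin: centre of the label's face; z out of the face, x up the slope, y along its width. The tray is fixed. Not to be scanned.
- label_airway (a point): Label: white, 60 mm wide, 40 mm along the slope, black bars, on a plate sloping up away from the robot at 30 degrees from level (unyawed), its centre 32 mm above the counter and 107 mm in front (robot's side) of the centre of the white tray (160 x 105 x 32 mm) holding the airway. Origin: centre of the label's face; z out of the face, x up the slope, y along its width. The tray is fixed. Not to be scanned.
- kit_label (a point): Label of the same size lying level on the lid of the closed grey kit case (170 mm deep, 220 mm wide, 80 mm high; fixed). Centre of the label's face, 81 mm above the counter, 30 mm from the lid's centre towards the robot's side; z out of the face (up), x away from the robot's side, y along its width. The scanner must be tilted nose-down for it.
- rest_seat (a point): The scanner's rest, fixed: a 150 x 100 x 8 mm base with two saddles 84 mm apart (x = -42 and +42 mm, each 14 mm thick), tops 55 mm above the counter; the handle lies on them between flared cheeks that rise 18 mm above and leave 6 mm each side at the foot. The fingers go between the saddles. Origin: where scanner_grip is when the scanner is seated (71 mm above the counter); x is the way the handle points, head at +x, z up.
- laryngoscope: Chrome laryngoscope handle, ribbed cylinder 28 mm thick, 140 mm long, lying along x in its tray; origin under its centre.
- bone_drill: Yellow pistol-shaped bone drill, 110 mm long, lying on its side in its tray; origin under its centre.
- airway: Purple curved oral airway, 115 mm long with a flange, lying in its tray; origin under its centre.
- capno_sensor: Grey capnography sensor on the counter, a block 55 x 42 x 28 mm with a clear tube through it, 90 mm long; origin under its centre.
- catheter_mount: Clear ribbed catheter mount with an elbow, 140 mm long, 27 mm high, on the counter; origin under its middle.
- tape_roll: White tape roll, 90 mm across, 25 mm high, flat on the counter; origin under its centre.
Mind the look-alikes: they are no part of the job. Of the things like the scanner, leave any that is green; of the rest the smaller one is meant.

How it is judged:
By the outcome, as a careful person would: the job done as asked, in the order asked, and still so for the second after the job is handed in, with the robot touching nothing.
It also fails if it takes over 58 s, if anything falls off the work surface, if the arm or the gripper's body presses on something with over 40 N, if the wrist force passes 120 N, or if a joint passes its speed limit or range.

## Working session

There is one attempt and no reset: what is moved stays moved. The work goes in short steps, Python scripts to look and compute and a tool call to move; the robot and the scene stay as the last step left them, time stands still between calls to the robot, and variables do not carry over. Pictures are saved under pics/ and viewed, and the job is handed in when it is done.

Besides the shell and the picture viewer there is one more tool, called after "Request:" as name(argument=value, ...) on one line, values as JSON. move_arm: Moves the arm, as the interface text tells. Shift numbers are shares of 2.5 cm and turn numbers shares of 90 degrees, none past 1 either way. Its arguments: {"type":"object","properties":{"deltas":{"type":"array","items":{"type":"array","items":{"type":"number"}}},"squeeze":{"type":"number"}},"required":["deltas"]}

```bash
mkdir -p pics; ls; python3 - <<'E'
from bench import r
import cv2,numpy as np
for n in ["side","top"]:
    im=r.camera(n); cv2.imwrite(f"pics/{n}0.png",im[:,:,::-1])
    i=r.camera_info(n); print(n,i)
s=r.read_state(); print(s)
E
```

```text
pics
side {'K': array([[459.87880956,   0.        , 315.27731645],
       [  0.        , 459.87880956, 237.00565509],
       [  0.        ,   0.        ,   1.        ]]), 'k1': -0.11395556768473725, 'R': array([[ 0.79353337, -0.60847645,  0.00782309],
       [-0.41847526, -0.55499003, -0.71893291],
       [ 0.44179548,  0.56722348, -0.69503545]]), 't': array([-0.42712126,  0.23825283,  1.07395593])}
top {'K': array([[561.98955128,   0.        , 314.55937781],
       [  0.        , 561.98955128, 248.12109808],
       [  0.        ,   0.        ,   1.        ]]), 'k1': 0.028674312683160966, 'R': array([[ 1.55587802e-02, -9.99878025e-01,  1.36375989e-03],
       [-9.95510540e-01, -1.56181461e-02, -9.33533029e-02],
       [ 9.33632156e-02,  9.48261704e-05, -9.95632111e-01]]), 't': array([-0.05356343,  0.49746434,  1.56282325])}
{'time': 0.1, 'joint_positions': array([-1.20763167,  0.33283223, -0.06468673,  1.46084807,  0.02158546,
        1.34986721, -0.08853617]), 'joint_vel': array([ 0.00015514, -0.00204097, -0.00064053, -0.00385311, -0.00129408,
       -0.00153836,  0.0010075 ]), 'joint_torque': array([ 9.71347326e-04, -6.24539208e+01,  2.41046527e-02, -3.90723574e+01,
       -6.16078055e-02,  3.64574092e-02,  6.70248710e-05]), 'ee_pos': array([0.2350378 , 0.57873359, 0.20042318]), 'eef_rot': array([ 1.91704667e-01,  9.81452456e-01, -6.22349626e-04, -9.86671312e-05]), 'ft_force': array([0.51140817, 0.20734778, 0.13510848]), 'torque': array([-0.02335267,  0.02662363,  0.00395901]), 'width': 0.0868381476718469}
```

View pics/side0.png

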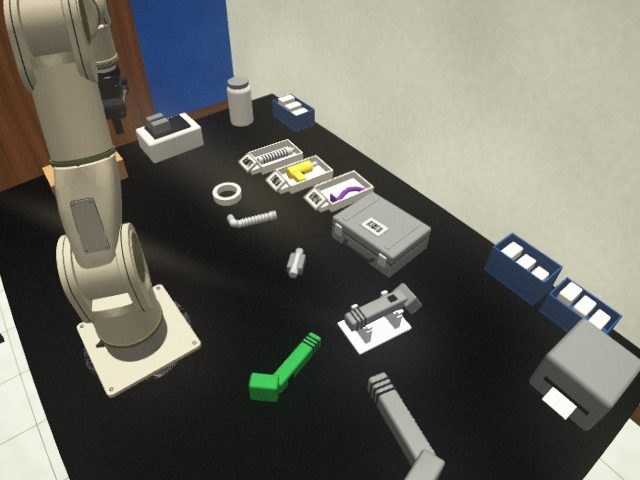

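View pics/top0.png

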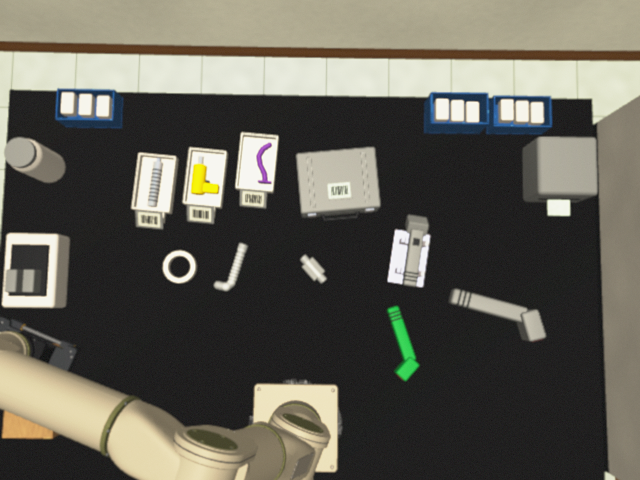

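Side and top pictures: the grey scanner lies in the white rest at top (412,250). The bigger grey look-alike is at (500,310) and the green one at (403,345). The chrome handle's tray is the leftmost one (155,190) with its label at (150,219). The kit label is at (340,190).

```bash
cat > h.py <<'E'
from bench import r
import cv2,numpy as np
from scipy.spatial.transform import Rotation as Rn
def w(cam,p):
    i=r.camera_info(cam); return i["R"].T@(np.array(p)-i["t"])
def ray(cam,u,v):
    i=r.camera_info(cam);K=i["K"]
    d=np.array([(u-K[0,2])/K[0,0],(v-K[1,2])/K[1,1]]);x=d.copy()
    for _ in range(20): x=d/(1+i["k1"]*(x@x))
    o=-i["R"].T@i["t"]; return o,i["R"].T@np.array([x[0],x[1],1])
def onz(cam,u,v,z):
    o,d=ray(cam,u,v); return o+d*(z-o[2])/d[2]
def proj(cam,X):
    i=r.camera_info(cam);p=i["R"]@np.array(X)+i["t"];x=p[:2]/p[2];x=x*(1+i["k1"]*(x@x))
    return i["K"][:2,:2]@x+i["K"][:2,2]
def save(cam,n,box=None,s=1):
    im=r.camera(cam)
    if box: a,b,c,d=box; im=im[b:d,a:c]
    im=cv2.resize(im,None,fx=s,fy=s,interpolation=cv2.INTER_CUBIC)
    cv2.imwrite("pics/"+n+".png",im[:,:,::-1])
E
python3 - <<'E'
from h import *
np.set_printoptions(precision=4,suppress=True)
for c in ["side","top"]:
    r.camera(c)
    for l in ["scanner_grip","scanner_window","rest_seat","label_handle","kit_label","scanner","laryngoscope"]:
        for d in r.tip_of(c,l)[:4]: print(c,l,round(d["confidence"],2),w(c,d["position"]))
print(r.read_state()["time"])
im=r.camera("top")
cv2.imwrite("pics/a.png",cv2.resize(im[190:310,360:480],None,fx=5,fy=5,interpolation=cv2.INTER_CUBIC)[:,:,::-1])
cv2.imwrite("pics/b.png",cv2.resize(im[130:240,120:400],None,fx=2.8,fy=2.8,interpolation=cv2.INTER_CUBIC)[:,:,::-1])
s=r.read_state(); print(Rn.from_quat(s["eef_rot"]).as_matrix())
E
```

```text
side scanner_grip 0.82 [ 0.4693 -0.3206  0.0707]
side scanner_grip 0.8 [ 0.2653 -0.2887  0.0229]
side scanner_window 0.87 [ 0.1482 -0.2842  0.0291]
side scanner_window 0.72 [ 0.5779 -0.3306  0.0237]
side scanner_window 0.58 [ 0.4369  0.3306 -0.0016]
side rest_seat 0.7 [ 0.4726 -0.3152  0.0693]
side label_handle 0.89 [0.5719 0.4219 0.0292]
side label_handle 0.62 [ 0.4662 -0.3171  0.0513]
side label_handle 0.27 [0.4465 0.1715 0.0009]
side kit_label 0.81 [ 0.6513 -0.1141  0.0758]
side scanner 0.93 [ 0.261  -0.2764  0.0253]
side scanner 0.75 [ 0.3195 -0.5199  0.032 ]
side scanner 0.57 [ 0.4678 -0.3172  0.0518]
side laryngoscope 0.65 [0.6746 0.4098 0.0031]
side laryngoscope 0.16 [ 0.5763 -0.33    0.0257]
top scanner_grip 0.91 [ 0.4723 -0.3145  0.0692]
top scanner_grip 0.84 [ 0.26   -0.2885  0.0215]
top scanner_grip 0.65 [ 0.3474 -0.5239  0.0313]
top scanner_grip 0.35 [ 0.444  -0.0436 -0.0015]
top scanner_window 0.94 [ 0.2545 -0.6477  0.039 ]
top scanner_window 0.93 [ 0.5829 -0.3285  0.0335]
top scanner_window 0.82 [ 0.1494 -0.2811  0.0292]
top rest_seat 0.68 [ 0.475  -0.3118  0.0685]
top rest_seat 0.41 [ 0.4443 -0.0406 -0.0006]
top rest_seat 0.39 [ 0.6497 -0.1143  0.0799]
top label_handle 0.63 [0.5747 0.4223 0.0321]
top label_handle 0.51 [ 0.6499 -0.1125  0.0783]
top kit_label 0.65 [ 0.6525 -0.1126  0.0802]
top scanner 0.92 [ 0.2571 -0.2706  0.0212]
top scanner 0.83 [ 0.3304 -0.5222  0.0318]
top scanner 0.67 [ 0.4679 -0.3126  0.0561]
0.9
[[-0.9265  0.3763  0.0001]
 [ 0.3763  0.9265  0.0002]
 [-0.      0.0002 -1.    ]]
```

View pics/a.png

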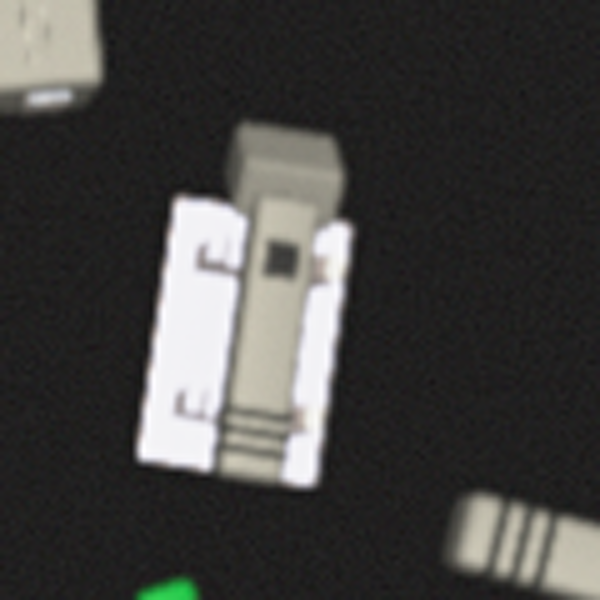

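View pics/b.png

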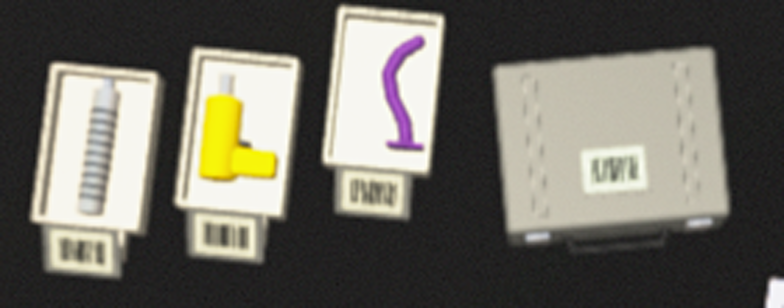

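```bash
python3 - <<'E'
from h import *
np.set_printoptions(precision=4,suppress=True)
A=lambda u,v,z:onz("top",360+u/5-.4,190+v/5-.4,z)
B=lambda u,v,z:onz("top",120+u/2.8-.3,130+v/2.8-.3,z)
yaw=lambda p,q:np.degrees(np.arctan2(q[1]-p[1],q[0]-p[0]))
bl,br,tl,tr=[A(*p,.008) for p in[(138,462),(318,488),(175,198),(352,222)]]
print("rest",(bl+br+tl+tr)/4,yaw(bl,tl),yaw(br,tr),yaw(br,bl)-90,yaw(tr,tl)-90, np.linalg.norm(bl-tl),np.linalg.norm(bl-br))
t=A(253,482,.087);h=A(290,203,.087);print("handle",t,h,yaw(t,h),np.linalg.norm(h-t))
t1=A(218,470,.087);t2=A(284,480,.087);h1=A(248,200,.087);h2=A(318,208,.087)
print("edges",yaw(t1,h1),yaw(t2,h2))
print("kit label",B(615,169,.081),"edges",[yaw(B(506,236,.08),B(493,66,.08)),yaw(B(730,212,.08),B(713,48,.08)),yaw(B(730,212,.08),B(506,236,.08))-90], yaw(B(649,188,.081),B(586,194,.081))-90)
print("hlabel",B(82,251,.032),[yaw(B(31,222,.032),B(50,63,.032)),yaw(B(143,235,.032),B(161,73,.032)),yaw(B(120,278,.022),B(44,268,.022))-90,yaw(B(120,241,.042),B(46,230,.042))-90])
for n in("scanner_grip",): pass
# bar-reach of the commanded frames
E
```

```text
rest [ 0.4757 -0.314   0.008 ] -7.771918042603699 -7.4214492467256035 -7.304823693348737 -6.9199699022629915 0.15243140706482478 0.10259069012674964
handle [ 0.394  -0.3046  0.087 ] [ 0.5455 -0.3247  0.087 ] -7.5674482714096545 0.15285286681207363
edges -6.289385194213772 -7.19662519651455
kit label [ 0.654  -0.1113  0.081 ] edges [np.float64(5.346690099523216), np.float64(6.169365324830411), np.float64(7.0711952177714466)] 6.397935926697471
hlabel [0.5714 0.421  0.032 ] [np.float64(-4.209045970797363), np.float64(-4.102076208493343), np.float64(-6.630188852486555), np.float64(-7.588362613101538)]
```

```bash
cat >> h.py <<'E'
def st(pr=True):
    s=r.read_state();R=Rn.from_quat(s["eef_rot"]).as_matrix()
    if pr:
        print("t",round(s["time"],2),"p",np.round(s["ee_pos"],4),"yawx",round(np.degrees(np.arctan2(R[1,0],R[0,0])),2),"tilt",np.round(R[:2,2],4),"w",round(s["width"],4),"F",np.round(s["ft_force"],2),"q",np.round(s["joint_positions"],2))
    return s,R
def to(*pts,yaw=None):
    s,R=st(); p=s["ee_pos"]
    if yaw is not None:
        y=np.degrees(np.arctan2(R[1,0],R[0,0])); d=(yaw-y+180)%360-180
        print("turn units total",round(-d/90,4)); a=np.radians(yaw)
        R=np.array([[np.cos(a),np.sin(a),0],[np.sin(a),-np.cos(a),0],[0,0,-1]])
    for q in pts:
        q=np.array(q);v=R.T@(q-p)/.025;print("to",q,"units",np.round(v,3),"rows>=",int(np.ceil(np.abs(v).max())));p=q
E
python3 -c "
from h import *
to((.45,.4,.2),(.474,-.3135,.2),yaw=172.7)"
```

```text
t 0.95 p [0.2352 0.5791 0.2012] yawx 157.89 tilt [0.0001 0.0002] w 0.087 F [-0.47  0.15 -0.45] q [-1.21  0.33 -0.06  1.46  0.02  1.35 -0.09]
turn units total -0.1645
to [0.45 0.4  0.2 ] units [-9.432 -6.015  0.049] rows>= 10
to [ 0.474  -0.3135  0.2   ] units [ -4.579 -28.187   0.   ] rows>= 29
```

Request:
move_arm(deltas=[[1,0,0,0,-0.055],[1,0,0,0,-0.055],[1,0,0,0,-0.054]])

```text
time: 1.2
ee_pos: [0.2351, 0.5791, 0.2012]
eef_rot: [0.062, 0.998, 0.0, 0.0]
ft_force: [-0.5, -0.6, 0.1]
width: 0.0869
```

Request:
move_arm(deltas=[[1,-0.94,-0.6,0,0],[1,-0.94,-0.6,0,0],[1,-0.94,-0.6,0,0],[1,-0.94,-0.6,0,0],[1,-0.94,-0.6,0,0],[1,-0.94,-0.6,0,0],[1,-0.94,-0.6,0,0],[1,-0.94,-0.6,0,0],[1,-0.94,-0.6,0,0],[1,-0.94,-0.6,0,0],[1,-0.2,-1,0,0],[1,-0.2,-1,0,0]])

```text
time: 2.2
ee_pos: [0.4535, 0.3481, 0.2008]
eef_rot: [0.065, 0.998, -0.0, -0.0]
ft_force: [-0.3, 0.9, 0.7]
width: 0.087
```

Request:
move_arm(deltas=[[1,-0.16,-1,0,0],[1,-0.16,-1,0,0],[1,-0.16,-1,0,0],[1,-0.16,-1,0,0],[1,-0.16,-1,0,0],[1,-0.16,-1,0,0],[1,-0.16,-1,0,0],[1,-0.16,-1,0,0],[1,-0.16,-1,0,0],[1,-0.16,-1,0,0],[1,-0.16,-1,0,0],[1,-0.16,-1,0,0]])

```text
time: 3.2
ee_pos: [0.4618, 0.0445, 0.2013]
eef_rot: [0.064, 0.998, 0.0, 0.0]
ft_force: [0.4, -1.1, 0.5]
width: 0.0867
```

```bash
python3 -c "
from h import *
to((.474,-.3135,.2),yaw=172.7)"
```

```text
t 3.2 p [0.4618 0.0445 0.2013] yawx 172.66 tilt [0.0005 0.0004] w 0.0867 F [ 0.37 -1.13  0.52] q [-0.5  -0.04  0.3   1.88  0.01  1.3   1.24]
turn units total -0.0005
to [ 0.474  -0.3135  0.2   ] units [ -2.305 -14.142   0.054] rows>= 15
```

Request:
move_arm(deltas=[[1,-0.16,-1,0,0],[1,-0.16,-1,0,0],[1,-0.16,-1,0,0],[1,-0.16,-1,0,0],[1,-0.16,-1,0,0],[1,-0.16,-1,0,0],[1,-0.16,-1,0,0],[1,-0.16,-1,0,0],[1,-0.16,-1,0,0],[1,-0.16,-1,0,0],[1,-0.16,-1,0,0],[1,-0.16,-1,0,0]])

```text
time: 4.2
ee_pos: [0.4711, -0.2591, 0.2013]
eef_rot: [0.064, 0.998, 0.0, 0.0]
ft_force: [-0.2, 0.4, 0.7]
width: 0.0867
```

Request:
move_arm(deltas=[[1,-0.18,-1,0,0],[1,-0.18,-0.7,0,0],[1,0,-0.4,0,0],[1,0,0,0.8,0],[1,0,0,0.6,0]])

```text
time: 4.62
ee_pos: [0.4733, -0.3117, 0.1657]
eef_rot: [0.065, 0.998, -0.0, 0.0]
ft_force: [-0.2, 1.0, -0.0]
width: 0.0866
```

```bash
python3 -c "
from h import *
to((.474,-.3135,.052),yaw=172.7)
save('top','t1',(340,170,500,290),5);save('side','s1',(300,210,480,350),4)
for c in ['side','top']:
  for l in ['rest_seat','scanner_grip','scanner_window']:
    for d in r.tip_of(c,l)[:3]: print(c,l,round(d['confidence'],2),np.round(w(c,d['position']),4))
"
```

```text
t 4.62 p [ 0.4733 -0.3117  0.1657] yawx 172.59 tilt [ 0.0007 -0.0003] w 0.0866 F [-0.17  0.98 -0.02] q [-0.07  0.25  0.67  1.7  -0.17  1.24  2.08]
turn units total -0.0012
to [ 0.474  -0.3135  0.052 ] units [-0.039 -0.069  4.546] rows>= 5
side rest_seat 0.7 [ 0.47   -0.3165  0.069 ]
side scanner_grip 0.96 [ 0.2641 -0.2897  0.0231]
side scanner_grip 0.66 [ 0.4698 -0.318   0.0721]
side scanner_grip 0.63 [ 0.3441 -0.5218  0.0319]
side scanner_window 0.63 [ 0.5762 -0.3283  0.026 ]
side scanner_window 0.61 [ 0.1482 -0.2826  0.0329]
top rest_seat 0.58 [ 0.4721 -0.3095  0.0701]
top scanner_grip 0.96 [ 0.3458 -0.5255  0.0287]
top scanner_grip 0.79 [ 0.4686 -0.3144  0.0723]
top scanner_grip 0.68 [0.6349 0.1344 0.0311]
top scanner_window 0.75 [0.4406 0.3337 0.0007]
top scanner_window 0.74 [ 0.5784 -0.3287  0.0296]
top scanner_window 0.69 [ 0.1471 -0.2817  0.031 ]
```

View pics/s1.png

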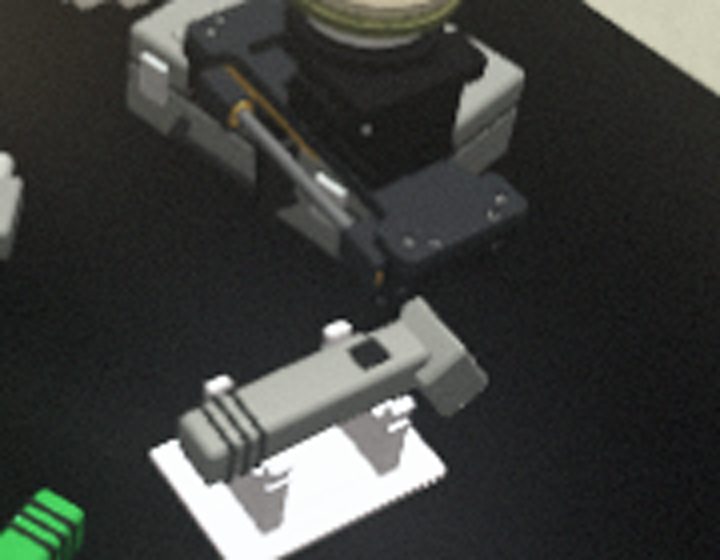

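View pics/t1.png

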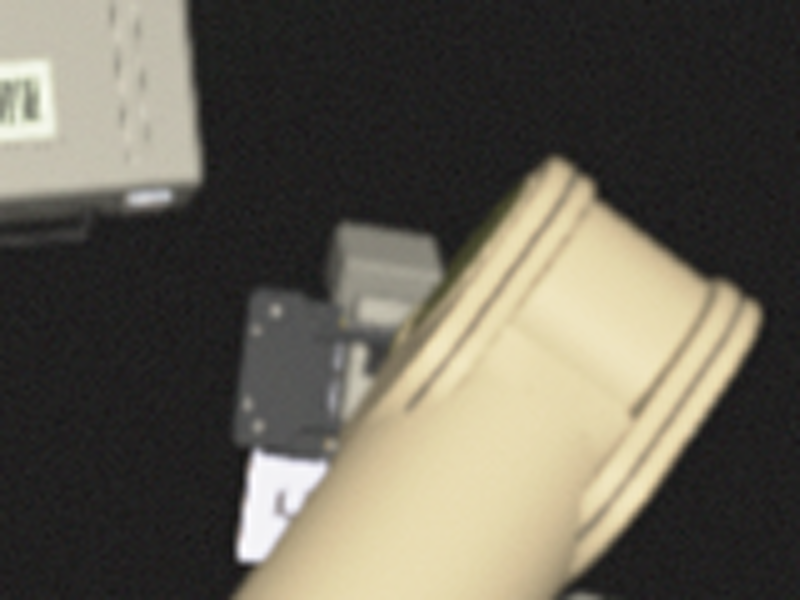

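Side picture (crop): the gripper hovers over the scanner in the rest. The top view is partly hidden by the arm. I'm descending now.

Request:
move_arm(deltas=[[1,0.08,-0.12,0.9,0],[1,0,0,0.9,0],[1,0,0,0.8,0],[1,0,0,0.7,0],[1,0,0,0.6,0],[1,0,0,0.4,0],[1,0,0,0.24,0]])

```text
time: 5.6
ee_pos: [0.4708, -0.3136, 0.0519]
eef_rot: [0.064, 0.998, 0.0, -0.0]
ft_force: [0.0, 0.1, 0.4]
width: 0.0872
```

```bash
python3 -c "
from h import *
st()
save('side','s2',(300,210,480,350),4)
"
```

```text
t 5.6 p [ 0.4708 -0.3136  0.0519] yawx 172.67 tilt [-0.0006  0.0003] w 0.0872 F [0.05 0.09 0.35] q [-0.02  0.38  0.63  1.82 -0.26  1.03  2.16]
```

View pics/s2.png

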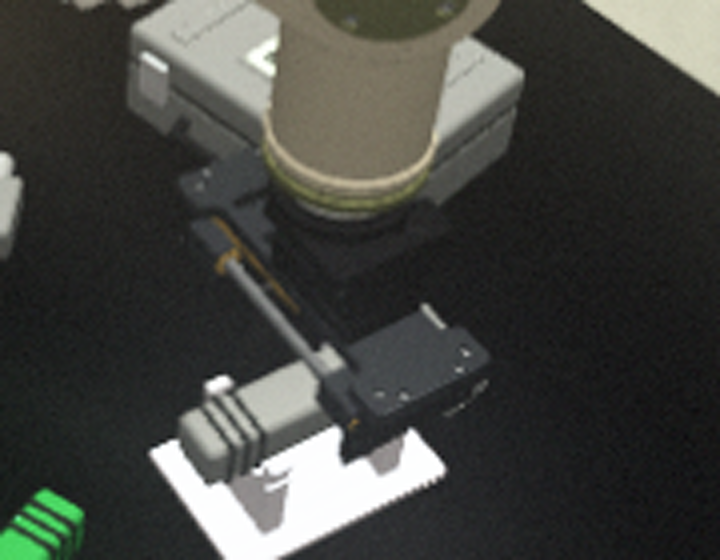

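The fingers straddle the handle between the saddles, with a finger at (345,420) in the crop. Closing.

Request:
move_arm(deltas=[[-1,0,0,0,0],[-1,0,0,0,0],[-1,0,0,0,0],[-1,0,0,0,0],[-1,0,0,0,0],[-1,0,0,0,0]], squeeze=25)

```text
time: 6.15
ee_pos: [0.4711, -0.3139, 0.0529]
eef_rot: [0.064, 0.998, -0.0, 0.0]
ft_force: [-0.2, 0.5, 0.2]
width: 0.0552
```

Request:
move_arm(deltas=[[-1,0,0,0,0],[-1,0,0,0,0],[-1,0,0,0,0],[-1,0,0,0,0],[-1,0,0,0,0]])

```text
time: 6.57
ee_pos: [0.471, -0.3141, 0.0527]
eef_rot: [0.064, 0.998, -0.0, 0.0]
ft_force: [-0.1, -1.2, 0.9]
width: 0.036
```

Request:
move_arm(deltas=[[-1,0,0,-0.2,0],[-1,0,0,-0.4,0],[-1,0,0,-0.6,0],[-1,0,0,-0.8,0],[-1,0,0,-0.8,0],[-1,0,0,-0.8,0],[-1,0,0,-0.6,0],[-1,0,0,-0.4,0]])

```text
time: 7.23
ee_pos: [0.4713, -0.3142, 0.17]
eef_rot: [0.064, 0.998, -0.0, 0.001]
ft_force: [-0.3, -0.1, -3.1]
width: 0.0358
```

```bash
python3 -c "
from h import *
s,R=st()
save('side','s3',(300,150,480,300),4)
g=s['ee_pos']-R[:,2]*.019
print('grip pt',g)
for c in ['side','top']:
  r.camera(c)
  for l in ['scanner_grip','scanner_window']:
    for d in r.tip_of(c,l)[:3]: 
      p=w(c,d['position']); print(c,l,round(d['confidence'],2),np.round(p,4),np.round((p-g)@np.c_[-R[:,0],R[:,1],-R[:,2]],4))
"
```

```text
t 7.23 p [ 0.4713 -0.3142  0.17  ] yawx 172.64 tilt [ 0.0019 -0.0004] w 0.0358 F [-0.28 -0.05 -3.06] q [-0.07  0.25  0.67  1.7  -0.16  1.25  2.09]
grip pt [ 0.47125978 -0.31417678  0.18896301]
side scanner_grip 0.66 [ 0.3456 -0.5251  0.0297] [-0.0979 -0.2253 -0.1591]
side scanner_grip 0.6 [0.6943 0.2626 0.0008] [ 0.1469  0.6007 -0.1884]
side scanner_grip 0.59 [ 0.264  -0.2885  0.0258] [-0.2092 -0.001  -0.1627]
side scanner_window 0.64 [ 0.5815 -0.3294  0.1432] [ 0.1112 -0.001  -0.046 ]
side scanner_window 0.62 [ 0.1477 -0.2806  0.0304] [-0.3255 -0.0081 -0.1579]
top scanner_grip 0.78 [ 0.3479 -0.522   0.0316] [-0.096  -0.2218 -0.1572]
top scanner_window 0.88 [ 0.1461 -0.2823  0.0283] [-0.3269 -0.01   -0.1601]
top scanner_window 0.68 [ 0.2591 -0.6505  0.0377] [-0.1677 -0.3607 -0.151 ]
top scanner_window 0.64 [ 0.58   -0.3238  0.1466] [ 0.109   0.0044 -0.0426]
```

View pics/s3.png

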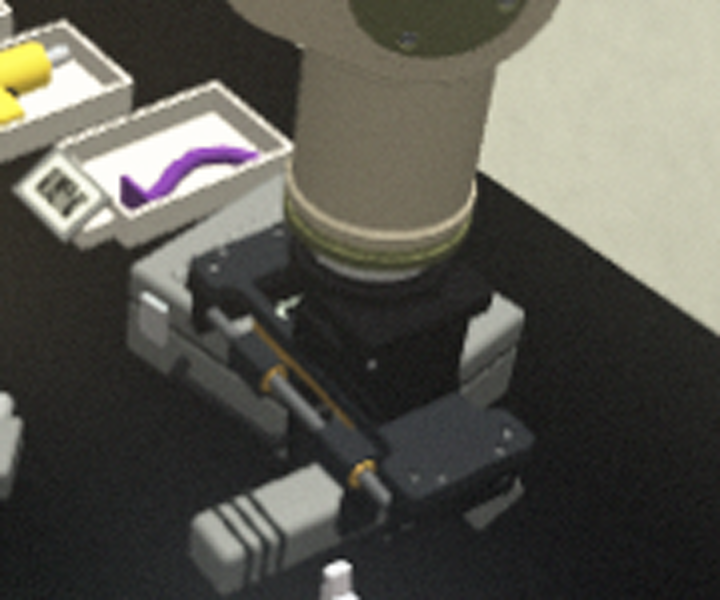

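```bash
python3 -c "
from h import *
save('top','t4',(110,130,290,240),4.4)
for l in ['label_handle','label_drill','label_airway','laryngoscope']:
    for d in r.tip_of('top',l)[:3]: 
      p=w('top',d['position']); print(l,round(d['confidence'],2),np.round(p,4))
"
```

```text
label_handle 0.8 [0.573  0.4202 0.0324]
label_drill 0.8 [0.587  0.2787 0.0356]
label_airway 0.82 [0.634  0.1381 0.0297]
laryngoscope 0.79 [0.6798 0.4172 0.0037]
```

View pics/t4.png

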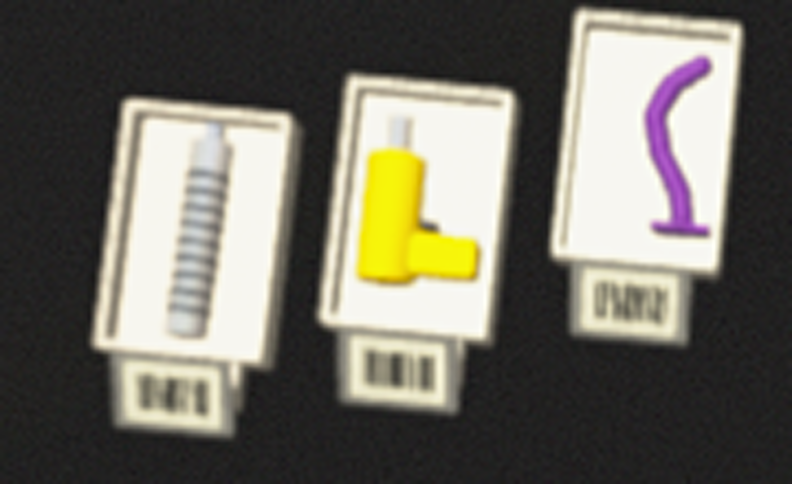

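The top crop shows the chrome handle's tray on the left with its label centred at (173,393). The drill and airway trays are the other two.

```bash
python3 -c "
from h import *
B=lambda u,v,z:onz('top',110+u/4.4-.4,130+v/4.4-.4,z)
yaw=lambda p,q:np.degrees(np.arctan2(q[1]-p[1],q[0]-p[0]))
tl,tr,bl,br=[B(*p,.032) for p in [(125,100),(293,115),(93,347),(265,365)]]
L=B(173,394,.032);C=(tl+tr+bl+br)/4
print(yaw(bl,tl),yaw(br,tr),yaw(br,bl)-90,yaw(tr,tl)-90,yaw(L,C),np.linalg.norm(L-C),L,C)
psi=-5.5
Lw=np.array([.5728,.4213,.032]);a=np.radians(psi)
d=np.array([.5*np.cos(a),.5*np.sin(a),-.866])
W=Lw-.1*d; G=W-.110*np.array([np.cos(a),np.sin(a),0])+np.array([0,0,.043]); T=G-[0,0,.019]
print('W',W,'TCP',T)
to((.48,.0,.28),T+[0,0,.08],T,yaw=174.5)
"
```

```text
-4.77002106598296 -4.143076551684447 -5.083817592435494 -4.145449493257132 -4.941677870157955 0.10616953978987646 [0.57194809 0.42122841 0.032     ] [0.67772299 0.41208279 0.032     ]
W [0.52303019 0.42609229 0.1186    ] TCP [0.41353661 0.43663532 0.1426    ]
t 7.83 p [ 0.4708 -0.3138  0.1672] yawx 172.65 tilt [-0.0006  0.0002] w 0.0354 F [ 0.39 -0.38 -2.38] q [-0.06  0.25  0.67  1.7  -0.17  1.25  2.09]
turn units total -0.0206
to [0.48 0.   0.28] units [ 0.837 12.531 -4.511] rows>= 13
to [0.41353661 0.43663532 0.2226    ] units [ 4.32  17.13   2.296] rows>= 18
to [0.41353661 0.43663532 0.1426    ] units [0.  0.  3.2] rows>= 4
```

Request:
move_arm(deltas=[[-1,0,0.3,-0.8,-0.028],[-1,0,0.6,-0.8,0],[-1,0,0.9,-0.6,0],[-1,0,1,-0.6,0],[-1,0,1,-0.6,0],[-1,0,1,-0.6,0],[-1,0,1,-0.5,0],[-1,0.1,1,0,0],[-1,0.1,1,0,0],[-1,0.1,1,0,0],[-1,0.2,1,0,0],[-1,0.2,1,0,0]])

```text
time: 8.83
ee_pos: [0.4763, -0.0423, 0.2801]
eef_rot: [0.042, 0.999, 0.0, 0.0]
ft_force: [0.6, -0.5, -3.4]
width: 0.0356
```

Request:
move_arm(deltas=[[-1,0.2,1,0,0],[-1,0.2,1,0,0],[-1,0.2,1,0,0],[-1,0.2,1,0,0],[-1,0.2,1,0,0],[-1,0.2,1,0,0],[-1,0.2,1,0,0],[-1,0.2,1,0,0],[-1,0.2,1,0,0],[-1,0.2,1,0,0],[-1,0.2,1,0,0],[-1,0.2,1,0,0]])

```text
time: 9.83
ee_pos: [0.4417, 0.2617, 0.28]
eef_rot: [0.042, 0.999, 0.0, -0.0]
ft_force: [0.5, 0.8, -2.6]
width: 0.0355
```

```bash
python3 -c "
from h import *
psi=-4.8
Lw=np.array([.5728,.4213,.032]);a=np.radians(psi)
d=np.array([.5*np.cos(a),.5*np.sin(a),-.866])
W=Lw-.1*d; G=W-.110*np.array([np.cos(a),np.sin(a),0])+np.array([0,0,.043]); T=G-[0,0,.019]
print('W',W,'TCP',T)
to(T+[0,0,.08],T,yaw=175.2)
"
```

```text
W [0.52297536 0.42548389 0.1186    ] TCP [0.41336114 0.43468845 0.1426    ]
t 9.83 p [0.4417 0.2617 0.28  ] yawx 175.16 tilt [-0.0001  0.0001] w 0.0355 F [ 0.49  0.8  -2.62] q [-0.72  0.05  0.1   1.63 -0.01  1.46  0.87]
turn units total -0.0005
to [0.41336114 0.43468845 0.2226    ] units [1.71  6.802 2.298] rows>= 7
to [0.41336114 0.43468845 0.1426    ] units [0.  0.  3.2] rows>= 4
```

Request:
move_arm(deltas=[[-1,0.2,1,0,0],[-1,0.25,1,0,0],[-1,0.25,1,0,0],[-1,0.25,1,0,0],[-1,0.25,1,0.3,0],[-1,0.25,0.9,0.7,0],[-1,0.25,0.6,1,0],[-1,0,0.2,1,0],[-1,0,0.1,1,0],[-1,0,0,0.8,0],[-1,0,0,0.5,0],[-1,0,0,0.2,0]])

```text
time: 10.83
ee_pos: [0.4133, 0.4326, 0.1403]
eef_rot: [0.042, 0.999, -0.001, -0.001]
ft_force: [-0.4, -0.0, -3.4]
width: 0.0355
```

```bash
cat >> h.py <<'E'
def scan(label,L,n,wl):
    """wl: window in tool-flipped frame (fwd,left,up) from grip; """
    pass
E
python3 -c "
from h import *
s,R=st()
to((0.41336114,0.43468845,0.1426),yaw=175.2)
save('side','s5',(200,70,420,235),3.6);save('top','t5',(110,130,290,290),3.7)
g=s['ee_pos']-R[:,2]*.019
M=np.c_[-R[:,0],R[:,1],-R[:,2]]
for c in ['side','top']:
  r.camera(c)
  for l in ['scanner_window','label_handle']:
    for d in r.tip_of(c,l)[:3]: 
      p=w(c,d['position']); print(c,l,round(d['confidence'],2),np.round(p,4),np.round((p-g)@M,4))
"
```

```text
t 10.83 p [0.4133 0.4326 0.1403] yawx 175.17 tilt [-0.0021 -0.0026] w 0.0355 F [-0.42 -0.04 -3.4 ] q [-0.88  0.31 -0.01  1.61  0.    1.22  0.6 ]
t 10.83 p [0.4133 0.4326 0.1403] yawx 175.17 tilt [-0.0021 -0.0026] w 0.0355 F [-0.42 -0.04 -3.4 ] q [-0.88  0.31 -0.01  1.61  0.    1.22  0.6 ]
turn units total -0.0004
to [0.41336114 0.43468845 0.1426    ] units [ 0.005  0.084 -0.091] rows>= 1
side scanner_window 0.91 [0.5216 0.4238 0.1146] [ 0.1087  0.0004 -0.0445]
side label_handle 0.84 [0.5707 0.4227 0.029 ] [ 0.1579  0.0037 -0.13  ]
side label_handle 0.45 [ 0.4494  0.1721 -0.0013] [ 0.0582 -0.2562 -0.1612]
top scanner_window 0.97 [ 0.2564 -0.6475  0.0384] [-0.0651 -1.0892 -0.1241]
top scanner_window 0.95 [ 0.1468 -0.2852  0.0291] [-0.2049 -0.7374 -0.1326]
top scanner_window 0.68 [0.5268 0.4305 0.1214] [ 0.1133  0.0075 -0.0377]
top label_handle 0.55 [0.571  0.4206 0.0351] [ 0.1583  0.0016 -0.1239]
```

View pics/s5.png

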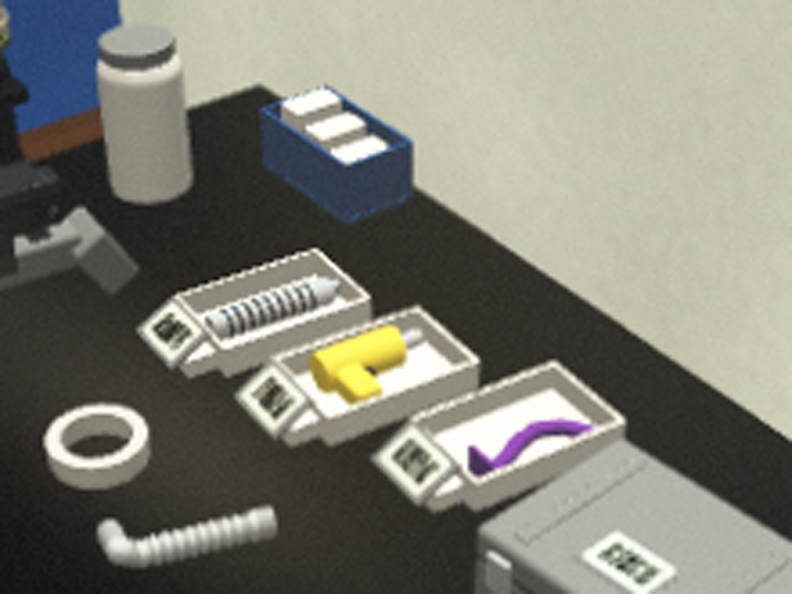

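View pics/t5.png

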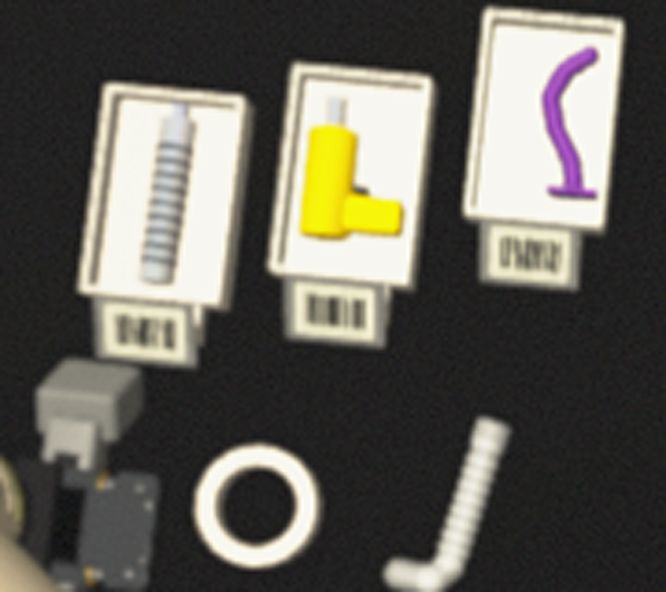

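The scanner head faces the chrome-handle label from just in front of it. I'll correct by 2 mm and hold.

Request:
move_arm(deltas=[[-1,0,0.05,-0.06,0],[-1,0,0,0,0],[-1,0,0,0,0],[-1,0,0,0,0],[-1,0,0,0,0],[-1,0,0,0,0],[-1,0,0,0,0],[-1,0,0,0,0],[-1,0,0,0,0],[-1,0,0,0,0],[-1,0,0,0,0],[-1,0,0,0,0]])

```text
time: 12.23
ee_pos: [0.4141, 0.4348, 0.1442]
eef_rot: [0.042, 0.999, 0.0, 0.0]
ft_force: [-0.8, 0.2, -2.7]
width: 0.0357
```

Request:
move_arm(deltas=[[-1,0,0,0,0],[-1,0,0,0,0],[-1,0,0,0,0],[-1,0,0,0,0],[-1,0,0,0,0],[-1,0,0,0,0],[-1,0,0,0,0],[-1,0,0,0,0],[-1,0,0,0,0],[-1,0,0,0,0]])

```text
time: 13.07
ee_pos: [0.414, 0.4348, 0.1441]
eef_rot: [0.042, 0.999, 0.0, -0.0]
ft_force: [0.2, 0.3, -3.2]
width: 0.0359
```

```bash
python3 -c "
from h import *
to((0.41336114,0.43468845,0.1426),yaw=175.2)
for c in ['side','top']:
  r.camera(c)
  for l in ['scanner_window','label_handle']:
    for d in r.tip_of(c,l)[:2]: 
      p=w(c,d['position']); print(c,l,round(d['confidence'],2),np.round(p,4))
save('side','s6',(220,30,380,150),5)
print(r.read_state()['time'])
"
```

```text
t 13.07 p [0.414  0.4348 0.1441] yawx 175.18 tilt [-0.      0.0001] w 0.0359 F [ 0.16  0.29 -3.25] q [-0.88  0.31 -0.01  1.61  0.    1.22  0.6 ]
turn units total -0.0003
to [0.41336114 0.43468845 0.1426    ] units [ 0.026 -0.007  0.062] rows>= 1
side scanner_window 0.7 [ 0.1446 -0.2829  0.0308]
side scanner_window 0.7 [ 6.807e-01  4.113e-01 -4.000e-04]
side label_handle 0.74 [0.5733 0.4203 0.0325]
side label_handle 0.32 [0.4147 0.4305 0.1621]
top scanner_window 0.97 [0.5248 0.4284 0.1216]
top scanner_window 0.79 [ 0.2543 -0.6508  0.0406]
top label_handle 0.72 [0.5699 0.4211 0.0317]
13.4167
```

View pics/s6.png

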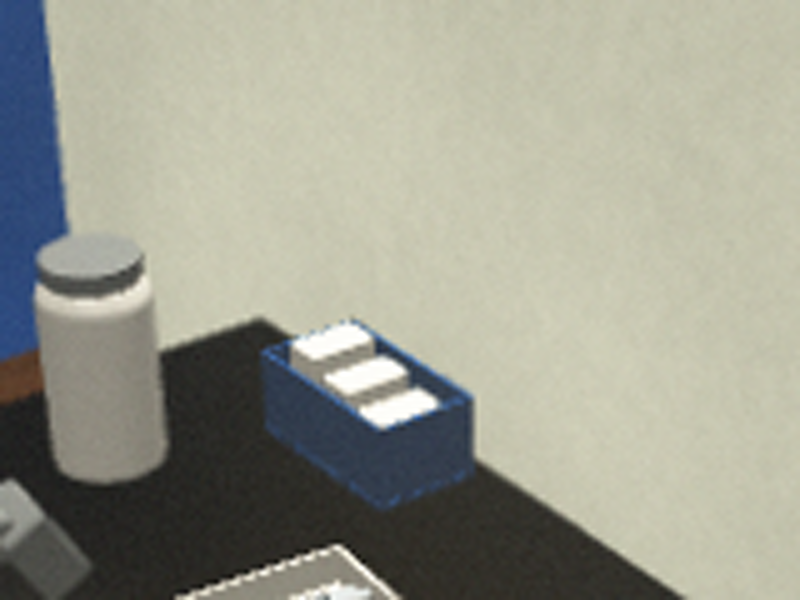

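Tray scan pose: window at about (0.524,0.427,0.12), 10 cm from the label along its normal, held for over 2 s. Next I go up and back to the right side. There I'll let the scanner pivot nose-down under its own weight by easing the grip, low over free counter so that it can't fall far.

```bash
python3 -c "
from h import *
to((.414,.4348,.28),(.50,-.42,.28),(.5,-.42,.12))
"
```

```text
t 13.42 p [0.414  0.4348 0.1442] yawx 175.18 tilt [-0.      0.0001] w 0.0356 F [-0.09  0.81 -2.37] q [-0.88  0.31 -0.01  1.61  0.    1.22  0.6 ]
to [0.414  0.4348 0.28  ] units [ 1.000e-03 -1.000e-03 -5.433e+00] rows>= 6
to [ 0.5  -0.42  0.28] units [-6.3030e+00 -3.3782e+01 -4.0000e-03] rows>= 34
to [ 0.5  -0.42  0.12] units [-0.0e+00 -1.0e-03  6.4e+00] rows>= 7
```

Request:
move_arm(deltas=[[-1,0,0,-0.5,0],[-1,0,0,-1,0],[-1,0,0,-1,0],[-1,0,0,-1,0],[-1,0,-0.3,-1,0],[-1,0,-0.6,-0.9,0],[-1,-0.1,-1,0,0],[-1,-0.2,-1,0,0],[-1,-0.2,-1,0,0],[-1,-0.2,-1,0,0],[-1,-0.2,-1,0,0],[-1,-0.2,-1,0,0]])

```text
time: 14.42
ee_pos: [0.4269, 0.2593, 0.2803]
eef_rot: [0.042, 0.999, 0.0, 0.0]
ft_force: [0.3, -0.8, -2.1]
width: 0.0359
```

Request:
move_arm(deltas=[[-1,-0.2,-1,0,0],[-1,-0.2,-1,0,0],[-1,-0.2,-1,0,0],[-1,-0.2,-1,0,0],[-1,-0.2,-1,0,0],[-1,-0.2,-1,0,0],[-1,-0.2,-1,0,0],[-1,-0.2,-1,0,0],[-1,-0.2,-1,0,0],[-1,-0.2,-1,0,0],[-1,-0.2,-1,0,0],[-1,-0.2,-1,0,0]])

```text
time: 15.42
ee_pos: [0.4615, -0.0447, 0.2804]
eef_rot: [0.042, 0.999, 0.0, 0.001]
ft_force: [0.1, 0.2, -2.7]
width: 0.0358
```

```bash
python3 -c "
from h import *
to((.50,-.42,.28),(.5,-.42,.12))
"
```

```text
t 15.42 p [ 0.4615 -0.0447  0.2804] yawx 175.17 tilt [0.0014 0.0008] w 0.0358 F [ 0.08  0.17 -2.7 ] q [-0.45 -0.09  0.42  1.76  0.04  1.47  1.45]
to [ 0.5  -0.42  0.28] units [-2.7990e+00 -1.4827e+01  5.0000e-03] rows>= 15
to [ 0.5  -0.42  0.12] units [ 9.0e-03 -6.0e-03  6.4e+00] rows>= 7
```

Request:
move_arm(deltas=[[-1,-0.2,-1,0,0],[-1,-0.2,-1,0,0],[-1,-0.2,-1,0,0],[-1,-0.2,-1,0,0],[-1,-0.2,-1,0,0],[-1,-0.2,-1,0,0],[-1,-0.2,-1,0,0],[-1,-0.2,-1,0,0],[-1,-0.2,-1,0,0],[-1,-0.2,-1,0,0],[-1,-0.2,-1,0,0],[-1,-0.2,-1,0,0]])

```text
time: 16.42
ee_pos: [0.4963, -0.3483, 0.2802]
eef_rot: [0.042, 0.999, 0.0, 0.001]
ft_force: [0.4, 0.3, -1.9]
width: 0.0359
```

Request:
move_arm(deltas=[[-1,-0.2,-1,0.2,0],[-1,-0.2,-0.9,0.7,0],[-1,0,-0.6,1,0],[-1,0,-0.3,1,0],[-1,0,0,1,0],[-1,0,0,1,0],[-1,0,0,1,0],[-1,0,0,1,0],[-1,0,0,0.8,0],[-1,0,0,0.4,0]])

```text
time: 17.25
ee_pos: [0.4998, -0.4167, 0.0746]
eef_rot: [0.042, 0.999, 0.001, -0.001]
ft_force: [-0.3, -0.1, -2.9]
width: 0.0355
```

```bash
cat >> h.py <<'E'
def tilt(n,box=(300,210,500,360),s=4):
    s_,R=st(); g=s_['ee_pos']-R[:,2]*.019; M=np.c_[-R[:,0],R[:,1],-R[:,2]]
    print('grip',np.round(g,4))
    for c in ['side','top']:
        im=r.camera(c)
        if c=='side':
            a,b,e,f=box; cv2.imwrite("pics/"+n+".png",cv2.resize(im[b:f,a:e],None,fx=s,fy=s,interpolation=cv2.INTER_CUBIC)[:,:,::-1])
        for l in ['scanner_window']:
            for d in r.tip_of(c,l):
                q=(w(c,d['position'])-g)@M
                if np.linalg.norm(q)<.16:
                    T=np.degrees(np.arctan2(-q[2],q[0])-np.arctan2(42,110))
                    print(c,round(d['confidence'],2),np.round(q,4),'len',round(np.hypot(q[0],q[2]),4),'tilt',round(T,1))
E
python3 -c "
from h import *
tilt('s7')"
```

```text
t 17.25 p [ 0.4998 -0.4167  0.0746] yawx 175.22 tilt [-0.0019  0.0023] w 0.0355 F [-0.31 -0.13 -2.89] q [ 0.13  0.56  0.68  1.56 -0.37  1.16  2.38]
grip [ 0.4998 -0.4167  0.0936]
top 0.55 [ 0.111   0.0017 -0.0351] len 0.1164 tilt -3.4
```

View pics/s7.png

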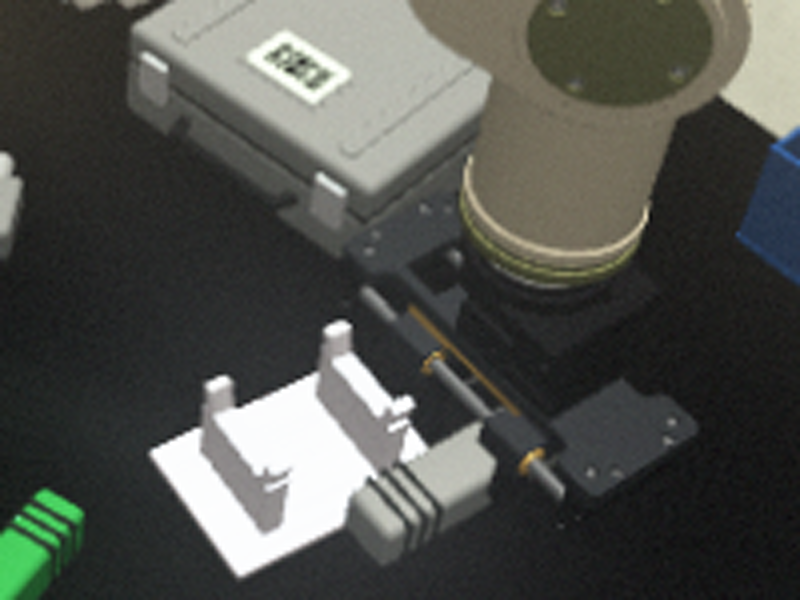

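The side crop shows the empty rest at (290,460) and the scanner held level to its right. Now easing the grip.

Request:
move_arm(deltas=[[-1,0,0,0,0],[-1,0,0,0,0],[-1,0,0,0,0]], squeeze=5)

```text
time: 17.7
ee_pos: [0.5007, -0.4183, 0.0777]
eef_rot: [0.042, 0.999, -0.0, 0.001]
ft_force: [-0.3, -0.1, -3.1]
width: 0.0358
```

```bash
python3 -c "
from h import *
tilt('s8')"
```

```text
t 17.7 p [ 0.5007 -0.4183  0.0777] yawx 175.18 tilt [ 0.0015 -0.0006] w 0.0358 F [-0.31 -0.12 -3.08] q [ 0.13  0.56  0.68  1.56 -0.37  1.16  2.37]
grip [ 0.5006 -0.4183  0.0967]
top 0.71 [ 0.1078  0.0036 -0.0428] len 0.116 tilt 0.7
```

View pics/s8.png

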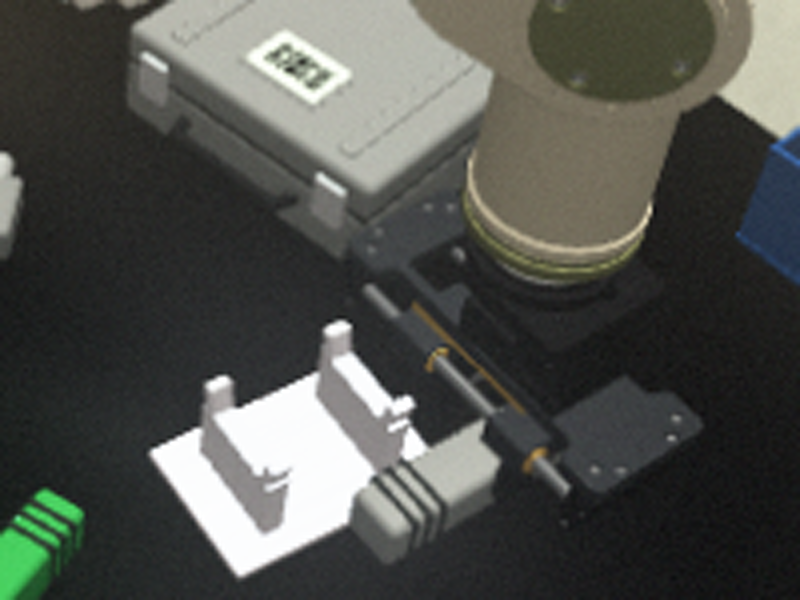

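Still level at 5 N, so I'll go to the 3 N minimum.

Request:
move_arm(deltas=[[-1,0,0,0,0],[-1,0,0,0,0],[-1,0,0,0,0]], squeeze=3)

```text
time: 18.15
ee_pos: [0.5001, -0.4179, 0.0766]
eef_rot: [0.042, 0.999, 0.0, -0.0]
ft_force: [-0.3, -0.1, -3.4]
width: 0.0361
```

```bash
python3 -c "
from h import *
tilt('s9')"
```

```text
t 18.15 p [ 0.5001 -0.4179  0.0766] yawx 175.18 tilt [-0.      0.0001] w 0.0361 F [-0.3  -0.12 -3.4 ] q [ 0.13  0.56  0.68  1.56 -0.37  1.16  2.37]
grip [ 0.5001 -0.4179  0.0956]
top 0.76 [ 0.101   0.0035 -0.0563] len 0.1157 tilt 8.2
```

View pics/s9.png

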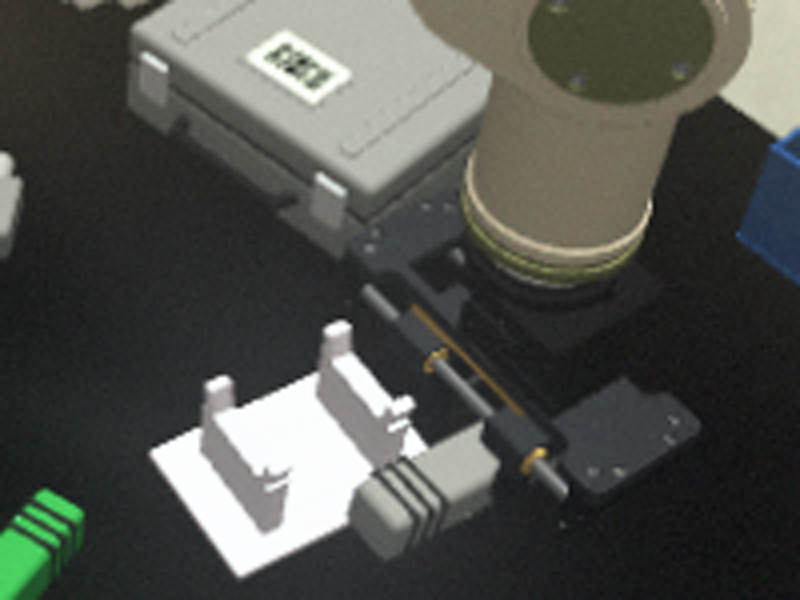

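It has begun to tip, about 6–8° so far. Continuing.

Request:
move_arm(deltas=[[-1,0,0,0,0],[-1,0,0,0,0],[-1,0,0,0,0],[-1,0,0,0,0]])

```text
time: 18.68
ee_pos: [0.5001, -0.418, 0.0766]
eef_rot: [0.042, 0.999, 0.0, -0.0]
ft_force: [0.2, -0.4, -2.2]
width: 0.0362
```

```bash
python3 -c "
from h import *
tilt('s10')"
```

```text
t 18.68 p [ 0.5001 -0.418   0.0766] yawx 175.17 tilt [0.     0.0001] w 0.0362 F [ 0.2  -0.41 -2.24] q [ 0.13  0.56  0.68  1.56 -0.37  1.16  2.37]
grip [ 0.5001 -0.418   0.0956]
top 0.8 [ 0.101   0.004  -0.0548] len 0.1149 tilt 7.6
```

View pics/s10.png

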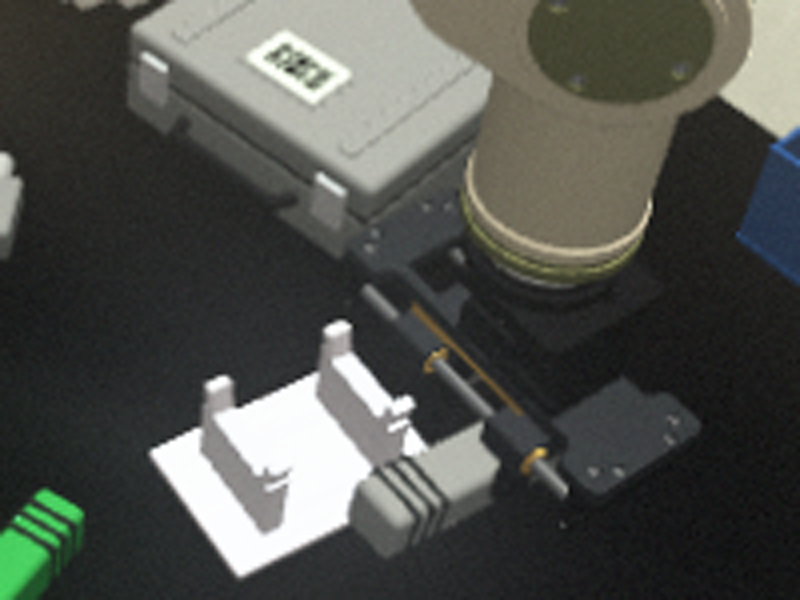

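It stuck again at about 8°. I'll help it with small up/down jerks at 3 N.

Request:
move_arm(deltas=[[-1,0,0,-0.5,0],[-1,0,0,0.5,0],[-1,0,0,-0.5,0],[-1,0,0,0.5,0],[-1,0,0,0,0]])

```text
time: 19.3
ee_pos: [0.4996, -0.4181, 0.076]
eef_rot: [0.042, 0.999, 0.0, -0.0]
ft_force: [-0.4, -1.0, -1.2]
width: 0.0361
```

```bash
python3 -c "
from h import *
tilt('s11')"
```

```text
t 19.3 p [ 0.4996 -0.4181  0.076 ] yawx 175.16 tilt [-0.0008  0.0001] w 0.0361 F [-0.41 -1.01 -1.18] q [ 0.13  0.56  0.68  1.56 -0.37  1.16  2.37]
grip [ 0.4996 -0.4181  0.095 ]
side 0.65 [ 0.0705 -0.0019 -0.0957] len 0.1189 tilt 32.7
top 0.46 [ 0.075   0.0022 -0.0905] len 0.1175 tilt 29.5
```

View pics/s11.png

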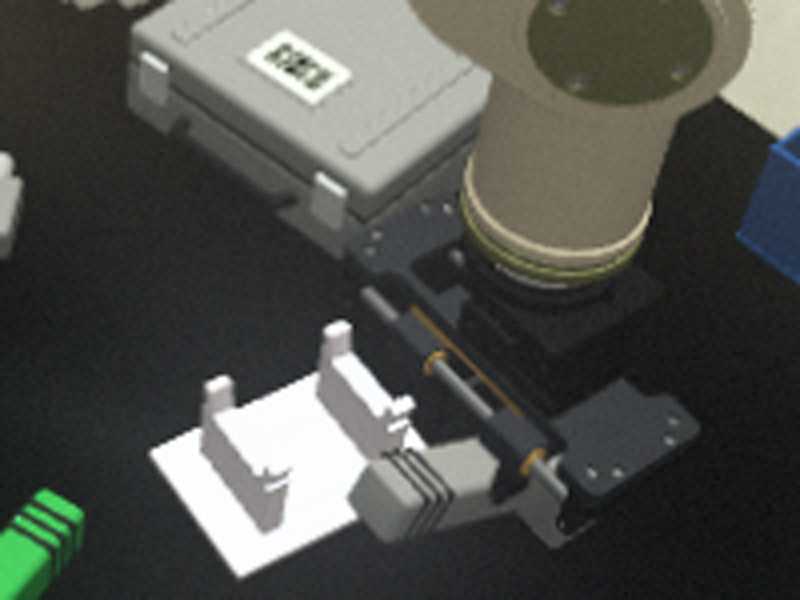

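It is tilted about 31°, with the window square to level and the nose practically on the counter. I'll firm up the grip and lift.

Request:
move_arm(deltas=[[-1,0,0,0,0],[-1,0,0,0,0],[-1,0,0,0,0],[-1,0,0,-0.2,0],[-1,0,0,-0.5,0],[-1,0,0,-0.8,0],[-1,0,0,-1,0],[-1,0,0,-1,0],[-1,0,0,-1,0],[-1,0,0,-1,0],[-1,0,0,-0.8,0],[-1,0,0,-0.5,0]], squeeze=25)

```text
time: 20.5
ee_pos: [0.5004, -0.4187, 0.2505]
eef_rot: [0.042, 0.999, -0.001, 0.002]
ft_force: [-0.2, -0.6, -2.8]
width: 0.0353
```

```bash
python3 -c "
from h import *
tilt('s12',(300,110,500,260))"
```

```text
t 20.5 p [ 0.5004 -0.4187  0.2505] yawx 175.15 tilt [ 0.0032 -0.0021] w 0.0353 F [-0.19 -0.55 -2.84] q [ 0.11  0.44  0.74  1.34 -0.29  1.47  2.32]
grip [ 0.5004 -0.4187  0.2695]
side 0.56 [ 0.072  -0.0009 -0.0968] len 0.1206 tilt 32.5
top 0.5 [ 0.0732  0.0049 -0.0932] len 0.1185 tilt 30.9
```

View pics/s12.png

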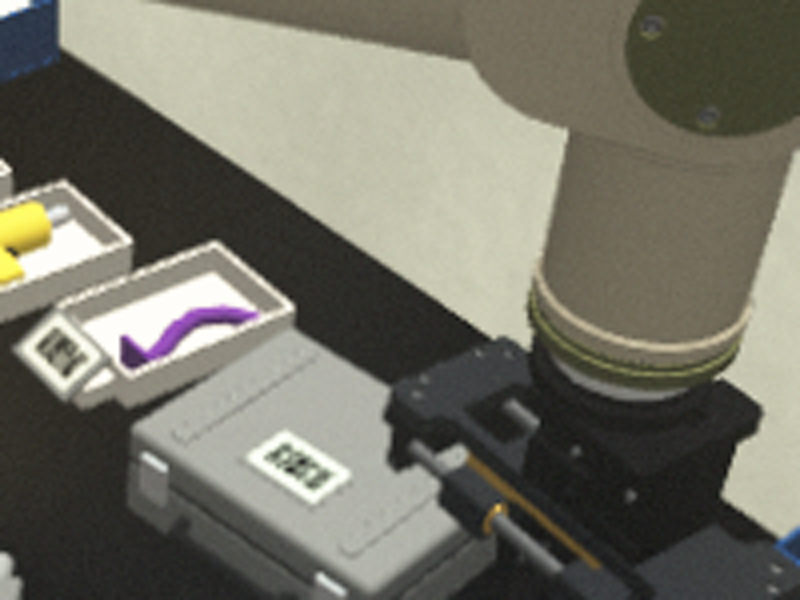

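```bash
python3 -c "
from h import *
to((.58,-.1213,.257),yaw=186)
"
```

```text
t 20.7 p [ 0.5    -0.4178  0.246 ] yawx 175.17 tilt [-0.0004  0.0006] w 0.0351 F [-0.07  0.6  -1.77] q [ 0.11  0.44  0.74  1.35 -0.29  1.47  2.32]
turn units total -0.1203
to [ 0.58   -0.1213  0.257 ] units [-4.424 11.459 -0.441] rows>= 12
```

Request:
move_arm(deltas=[[-1,0,0,-0.1,-0.04],[-1,0,0,-0.1,-0.04],[-1,0,0,0,-0.04]])

```text
time: 20.95
ee_pos: [0.4998, -0.4175, 0.2501]
eef_rot: [-0.054, 0.999, 0.001, -0.001]
ft_force: [-0.5, -0.6, -2.6]
width: 0.0355
```

```bash
python3 -c "
from h import *
to((.58,-.1213,.257),yaw=186)
"
```

```text
t 20.95 p [ 0.4998 -0.4175  0.2501] yawx -173.85 tilt [-0.0019  0.0013] w 0.0355 F [-0.52 -0.56 -2.62] q [ 0.13  0.43  0.7   1.34 -0.28  1.47  2.5 ]
turn units total 0.0017
to [ 0.58   -0.1213  0.257 ] units [-4.43  11.446 -0.276] rows>= 12
```

Request:
move_arm(deltas=[[-1,-0.1,0.4,-0.1,0],[-1,-0.2,0.8,-0.1,0],[-1,-0.4,1,-0.1,0],[-1,-0.4,1,0,0],[-1,-0.4,1,0,0],[-1,-0.4,1,0,0],[-1,-0.4,1,0,0],[-1,-0.4,1,0,0],[-1,-0.5,1,0,0],[-1,-0.5,1,0,0],[-1,-0.5,1,0,0],[-1,-0.2,0.6,0,0]])

```text
time: 21.95
ee_pos: [0.5821, -0.1328, 0.2577]
eef_rot: [-0.053, 0.999, 0.001, -0.001]
ft_force: [0.2, 1.3, -2.8]
width: 0.0354
```

Request:
move_arm(deltas=[[-1,0,0.4,0,0],[-1,0,0.2,0,0],[-1,0,0,0,0]])

```text
time: 22.2
ee_pos: [0.5792, -0.1223, 0.2587]
eef_rot: [-0.052, 0.999, 0.0, -0.0]
ft_force: [0.0, -0.3, -2.6]
width: 0.0353
```

```bash
python3 -c "
from h import *
to((.58,-.1213,.257),yaw=186)
tilt('s13',(250,100,450,250))
for c in ['side','top']:
  r.camera(c)
  for l in ['scanner_window','kit_label']:
    for d in r.tip_of(c,l)[:3]: 
      p=w(c,d['position']); print(c,l,round(d['confidence'],2),np.round(p,4))
"
```

```text
t 22.2 p [ 0.5792 -0.1223  0.2587] yawx -174.02 tilt [-0.0009  0.0004] w 0.0353 F [ 0.04 -0.33 -2.57] q [-0.35  0.25  0.59  1.49 -0.14  1.44  1.92]
turn units total -0.0003
to [ 0.58   -0.1213  0.257 ] units [-0.034  0.035  0.068] rows>= 1
t 22.2 p [ 0.5792 -0.1223  0.2587] yawx -174.02 tilt [-0.0009  0.0004] w 0.0353 F [ 0.04 -0.33 -2.57] q [-0.35  0.25  0.59  1.49 -0.14  1.44  1.92]
grip [ 0.5793 -0.1223  0.2777]
side 0.64 [ 0.0679 -0.0003 -0.0978] len 0.119 tilt 34.3
side scanner_window 0.79 [ 0.1454 -0.284   0.0286]
side scanner_window 0.59 [ 0.6523 -0.1204  0.1793]
side kit_label 0.9 [ 0.6465 -0.1132  0.0755]
top scanner_window 0.97 [ 0.2558 -0.6496  0.0394]
top scanner_window 0.62 [ 0.1501 -0.2795  0.0301]
top scanner_window 0.6 [ 0.6952  0.2705 -0.0018]
top kit_label 0.88 [ 0.6544 -0.1106  0.0825]
top kit_label 0.16 [0.5863 0.2769 0.0357]
```

View pics/s13.png

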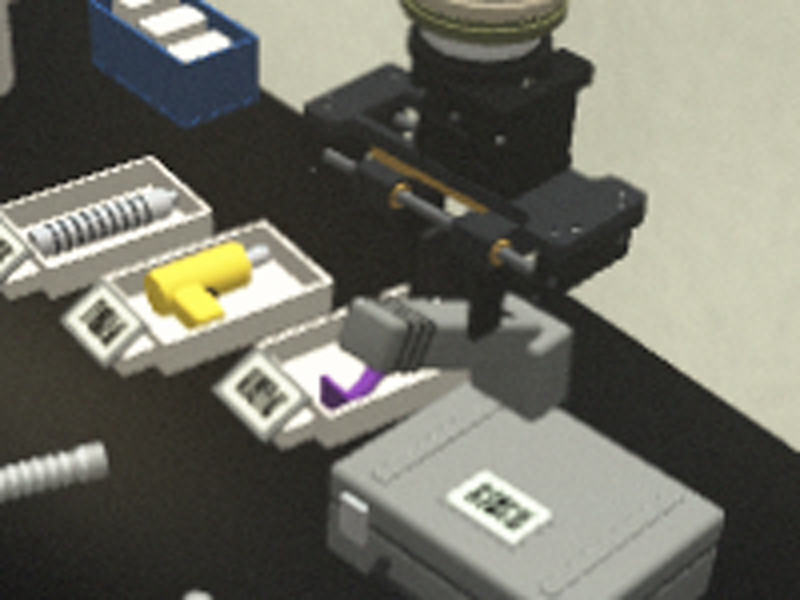

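The side crop shows the head pointing straight down over the kit label at (500,507). I'll nudge it 4 mm forward and hold.

Request:
move_arm(deltas=[[-1,-0.16,0.04,0.05,0],[-1,0,0,0,0],[-1,0,0,0,0],[-1,0,0,0,0],[-1,0,0,0,0],[-1,0,0,0,0],[-1,0,0,0,0],[-1,0,0,0,0],[-1,0,0,0,0],[-1,0,0,0,0],[-1,0,0,0,0],[-1,0,0,0,0]])

```text
time: 23.7
ee_pos: [0.5837, -0.1217, 0.2579]
eef_rot: [-0.052, 0.999, 0.0, 0.0]
ft_force: [-0.0, -0.5, -2.9]
width: 0.0353
```

Request:
move_arm(deltas=[[-1,0,0,0,0],[-1,0,0,0,0],[-1,0,0,0,0],[-1,0,0,0,0],[-1,0,0,0,0],[-1,0,0,0,0],[-1,0,0,0,0],[-1,0,0,0,0],[-1,0,0,0,0],[-1,0,0,0,0],[-1,0,0,0,0],[-1,0,0,0,0]])

```text
time: 24.7
ee_pos: [0.5837, -0.1217, 0.2579]
eef_rot: [-0.052, 0.999, 0.0, 0.0]
ft_force: [1.0, -0.1, -3.1]
width: 0.0352
```

```bash
python3 -c "
from h import *
tilt('s14',(250,100,450,250))
im=r.camera('top');cv2.imwrite('pics/t14.png',cv2.resize(im[110:310,280:460],None,fx=3,fy=3,interpolation=cv2.INTER_CUBIC)[:,:,::-1])
im=r.camera('side')
for l in ['rest_seat']:
  for c in ['side','top']:
    for d in r.tip_of(c,l)[:2]: print(c,l,round(d['confidence'],2),np.round(w(c,d['position']),4))
print(proj('top',(.6525,-.1127,.081)))
"
```

```text
t 24.7 p [ 0.5837 -0.1217  0.2579] yawx -174.03 tilt [0.     0.0001] w 0.0352 F [ 0.99 -0.08 -3.1 ] q [-0.35  0.26  0.59  1.48 -0.15  1.44  1.92]
grip [ 0.5837 -0.1217  0.2769]
side 0.84 [ 0.0716  0.0006 -0.0962] len 0.12 tilt 32.5
side rest_seat 0.7 [ 0.4704 -0.3149  0.0695]
top rest_seat 0.95 [ 0.4714 -0.3118  0.069 ]
top rest_seat 0.41 [ 0.44    0.1734 -0.0012]
[339.83848679 190.59073341]
```

View pics/t14.png

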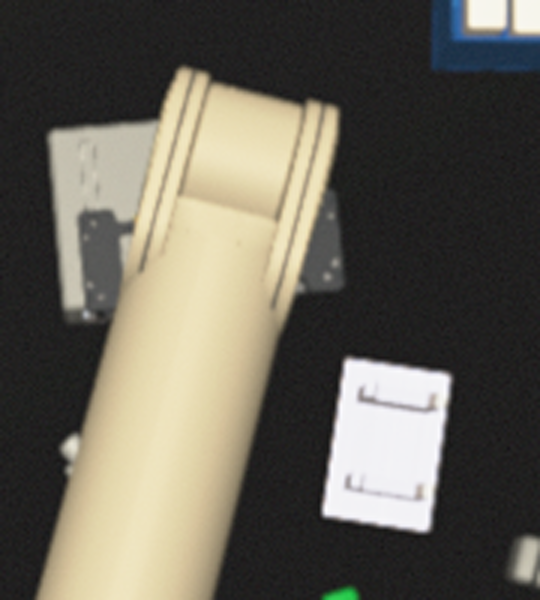

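Top crop: the rest is empty with corners (345,357), (451,373), (431,531) and (323,515); the arm hides the case. The kit label was held for 2 s from 10 cm, within a few mm. Next I'll go back over free counter and level the scanner by pressing its nose lightly down at low squeeze.

```bash
python3 -c "
from h import *
A=lambda u,v,z:onz('top',280+u/3-.33,110+v/3-.33,z)
yaw=lambda p,q:np.degrees(np.arctan2(q[1]-p[1],q[0]-p[0]))
tl,tr,br,bl=[A(*p,.008) for p in[(345,357),(451,373),(431,531),(323,515)]]
print('rest',(bl+br+tl+tr)/4,yaw(bl,tl),yaw(br,tr),yaw(br,bl)-90,yaw(tr,tl)-90)
print('big tail',onz('top',452,297,.03),onz('top',457,290,.03),'printer',onz('top',523,195,.0),onz('top',548,216,.01))
to((.51,-.42,.2),(.51,-.42,.09),yaw=172.7)
"
```

```text
rest [ 0.4769493  -0.31423703  0.008     ] -7.7208148194733965 -7.352359929006028 -7.5147764072644065 -7.793402809359321
big tail [ 0.36699036 -0.43039895  0.03      ] [ 0.3866525  -0.44444786  0.03      ] printer [ 0.6634268  -0.64341796  0.        ] [ 0.60181718 -0.70929859  0.01      ]
t 25.1 p [ 0.5837 -0.1216  0.2579] yawx -174.02 tilt [-0.      0.0001] w 0.0353 F [-0.1  -0.47 -3.34] q [-0.35  0.26  0.59  1.48 -0.15  1.44  1.92]
turn units total 0.1475
to [ 0.51 -0.42  0.2 ] units [  1.41  -12.212   2.314] rows>= 13
to [ 0.51 -0.42  0.09] units [0.  0.  4.4] rows>= 5
```

Request:
move_arm(deltas=[[-1,0,0,0,0.05],[-1,0,0,0,0.05],[-1,0,0,0,0.048]])

```text
time: 25.35
ee_pos: [0.5837, -0.1217, 0.2579]
eef_rot: [0.066, 0.998, 0.0, -0.0]
ft_force: [-0.0, -0.4, -2.5]
width: 0.0357
```

```bash
python3 -c "
from h import *
to((.51,-.42,.2),(.51,-.42,.09),yaw=172.7)
"
```

```text
t 25.35 p [ 0.5837 -0.1217  0.2579] yawx 172.43 tilt [-0.      0.0001] w 0.0357 F [-0.03 -0.4  -2.46] q [-0.37  0.27  0.62  1.48 -0.16  1.44  1.69]
turn units total -0.003
to [ 0.51 -0.42  0.2 ] units [  1.409 -12.21    2.315] rows>= 13
to [ 0.51 -0.42  0.09] units [0.  0.  4.4] rows>= 5
```

Request:
move_arm(deltas=[[-1,0,-0.4,0,0],[-1,0.1,-0.8,0,0],[-1,0.1,-1,0,0],[-1,0.1,-1,0,0],[-1,0.1,-1,0,0],[-1,0.2,-1,0,0],[-1,0.2,-1,0,0],[-1,0.2,-1,0,0],[-1,0.2,-1,0,0],[-1,0.2,-1,0.4,0],[-1,0,-1,0.6,0],[-1,0,-1,0.6,0]])

```text
time: 26.35
ee_pos: [0.5125, -0.397, 0.2179]
eef_rot: [0.063, 0.998, -0.0, 0.001]
ft_force: [0.5, 0.1, -2.4]
width: 0.0354
```

```bash
python3 -c "
from h import *
to((.51,-.42,.09),(.51,-.42,.033),yaw=172.7)
"
```

```text
t 26.35 p [ 0.5125 -0.397   0.2179] yawx 172.8 tilt [ 0.0012 -0.0006] w 0.0354 F [ 0.52  0.14 -2.38] q [ 0.07  0.44  0.72  1.4  -0.29  1.41  2.24]
turn units total 0.0011
to [ 0.51 -0.42  0.09] units [-0.019 -0.923  5.117] rows>= 6
to [ 0.51  -0.42   0.033] units [0.   0.   2.28] rows>= 3
```

Request:
move_arm(deltas=[[-1,0,-0.5,0.6,0],[-1,0,-0.3,0.9,0],[-1,0,-0.1,0.9,0],[-1,0,0,0.9,0],[-1,0,0,0.8,0],[-1,0,0,0.5,0],[-1,0,0,0.3,0],[-1,0,0,0.1,0]], squeeze=8)

```text
time: 27.02
ee_pos: [0.5099, -0.4172, 0.0919]
eef_rot: [0.064, 0.998, 0.0, -0.001]
ft_force: [-0.2, -0.1, -3.1]
width: 0.0356
```

```bash
python3 -c "
from h import *
tilt('s15')
"
```

```text
t 27.02 p [ 0.5099 -0.4172  0.0919] yawx 172.72 tilt [-0.0012  0.0006] w 0.0356 F [-0.25 -0.06 -3.11] q [ 0.13  0.56  0.67  1.52 -0.36  1.19  2.31]
grip [ 0.5099 -0.4172  0.1109]
side 0.9 [ 0.0713 -0.0023 -0.0975] len 0.1208 tilt 33.0
top 0.75 [ 0.0739  0.0031 -0.0914] len 0.1175 tilt 30.2
```

View pics/s15.png

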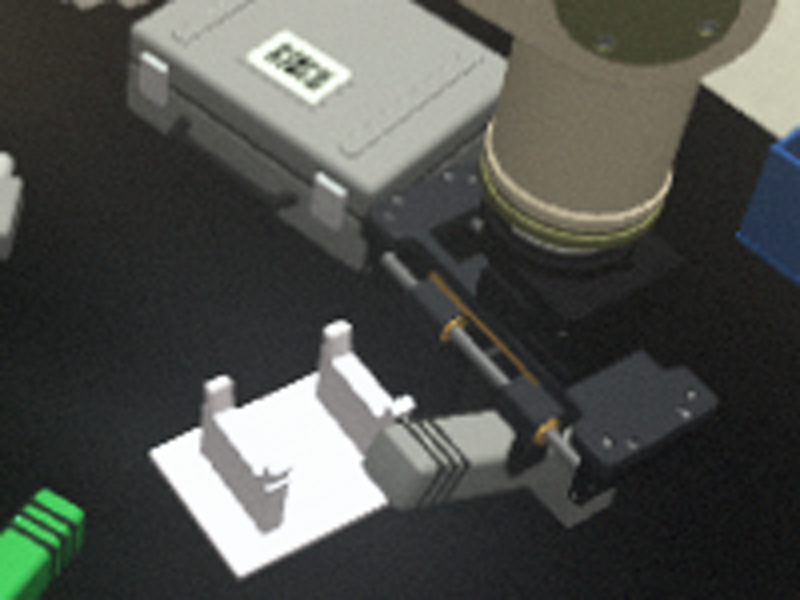

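Tilted 31–33° still, nose about 15 mm above the counter. I'll shift 25 mm forward for room, then lower with a backward draw so the counter levels the scanner.

Request:
move_arm(deltas=[[-1,-0.6,0,0,0],[-1,-0.6,0,0,0],[-1,0,0,0.3,0],[-1,0,0,0.2,0],[-1,0.1,0,0.2,0],[-1,0.2,0,0.2,0],[-1,0.2,0,0.2,0],[-1,0.2,0,0.2,0]])

```text
time: 27.88
ee_pos: [0.5207, -0.4197, 0.0608]
eef_rot: [0.065, 0.998, -0.0, -0.0]
ft_force: [-3.0, 0.3, 1.8]
width: 0.0354
```

```bash
python3 -c "
from h import *
tilt('s16')
"
```

```text
t 27.88 p [ 0.5207 -0.4197  0.0608] yawx 172.55 tilt [-0.0006 -0.0004] w 0.0354 F [-3.03  0.27  1.84] q [ 0.15  0.61  0.66  1.52 -0.39  1.15  2.32]
grip [ 0.5207 -0.4197  0.0798]
top 0.7 [ 0.0943  0.005  -0.0745] len 0.1201 tilt 17.4
```

View pics/s16.png

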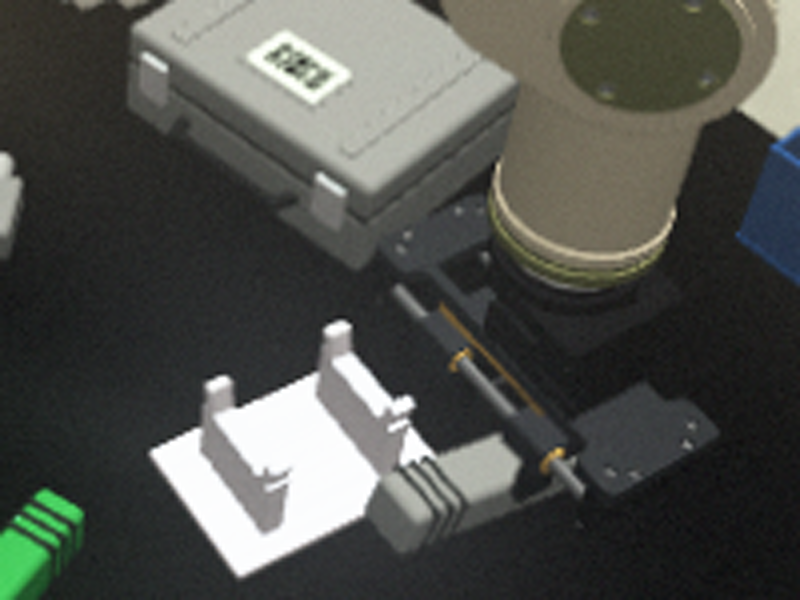

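Request:
move_arm(deltas=[[-1,0.3,0,0.2,0],[-1,0.25,0,0.2,0],[-1,0.2,0,0.2,0],[-1,0.15,0,0.2,0],[-1,0.1,0,0.15,0]])

```text
time: 28.5
ee_pos: [0.497, -0.4153, 0.0358]
eef_rot: [0.064, 0.998, 0.0, -0.0]
ft_force: [-1.8, 0.0, -2.5]
width: 0.0358
```

```bash
python3 -c "
from h import *
tilt('s17')
"
```

```text
t 28.5 p [ 0.497  -0.4153  0.0358] yawx 172.63 tilt [-0.0008  0.0007] w 0.0358 F [-1.8   0.02 -2.49] q [ 0.15  0.59  0.65  1.6  -0.39  1.08  2.35]
grip [ 0.497  -0.4153  0.0548]
top 0.59 [ 0.1116  0.006  -0.0424] len 0.1194 tilt -0.1
```

View pics/s17.png

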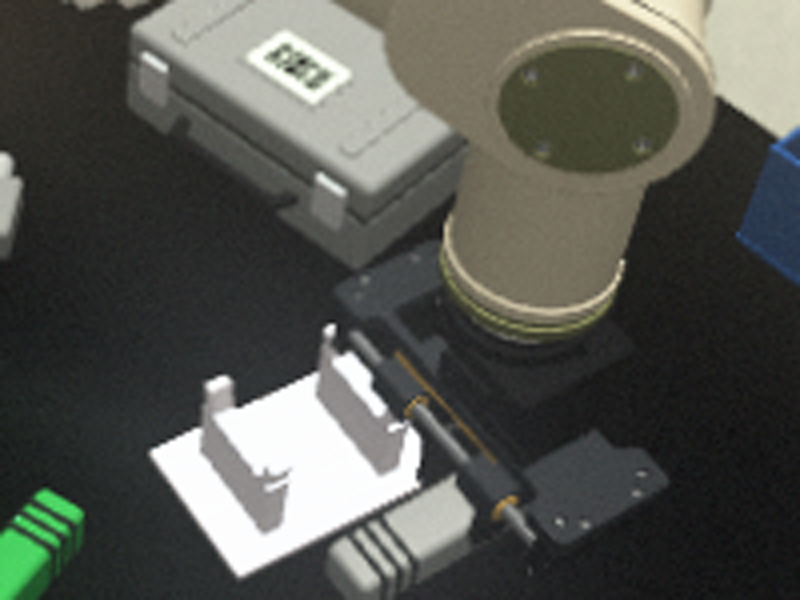

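Level again: handle level in the crop, measured tilt about 0–3°. Firming the grip and lifting.

Request:
move_arm(deltas=[[-1,0,0,0,0],[-1,0,0,0,0],[-1,0,0,-0.3,0],[-1,0,0,-0.7,0],[-1,0,0,-1,0],[-1,0,0,-1,0],[-1,0,0,-1,0],[-1,0,0,-0.8,0],[-1,0,0.3,-0.4,0],[-1,0,0.6,0,0],[-1,0,0.9,0,0],[-1,0,1,0,0]], squeeze=20)

```text
time: 29.7
ee_pos: [0.5064, -0.3457, 0.1665]
eef_rot: [0.065, 0.998, -0.0, -0.0]
ft_force: [1.1, 0.4, -3.5]
width: 0.0355
```

```bash
python3 -c "
from h import *
to((.472,-.314,.165),(.472,-.314,.053),yaw=172.65)
"
```

```text
t 29.7 p [ 0.5064 -0.3457  0.1665] yawx 172.56 tilt [-0.0003 -0.0002] w 0.0355 F [ 1.1   0.37 -3.5 ] q [-0.03  0.38  0.71  1.57 -0.26  1.28  2.16]
turn units total -0.001
to [ 0.472 -0.314  0.165] units [1.527 1.083 0.061] rows>= 2
to [ 0.472 -0.314  0.053] units [0.   0.   4.48] rows>= 5
```

Request:
move_arm(deltas=[[-1,0.5,0.4,0,0],[-1,0.5,0.4,0,0],[-1,0.4,0.2,0,0],[-1,0.1,0.05,0,0],[-1,0,0,0,0]])

```text
time: 30.12
ee_pos: [0.4729, -0.3145, 0.1667]
eef_rot: [0.064, 0.998, 0.0, 0.0]
ft_force: [0.9, -0.3, -2.4]
width: 0.0358
```

```bash
python3 -c "
from h import *
tilt('s18',(300,150,480,300))
to((.472,-.314,.053),yaw=172.65)
r.camera('side'); r.camera('top')
tilt('s18b',(300,150,480,300))
"
```

```text
t 30.12 p [ 0.4729 -0.3145  0.1667] yawx 172.69 tilt [0.0005 0.0009] w 0.0358 F [ 0.89 -0.31 -2.4 ] q [-0.1   0.27  0.73  1.7  -0.19  1.25  2.11]
grip [ 0.4729 -0.3145  0.1857]
side 0.97 [ 0.1068  0.0004 -0.0479] len 0.117 tilt 3.2
top 0.91 [ 0.1127  0.004  -0.041 ] len 0.12 tilt -0.9
t 30.32 p [ 0.4734 -0.3157  0.1666] yawx 172.65 tilt [-0.     -0.0003] w 0.0356 F [-0.56 -0.08 -3.02] q [-0.1   0.27  0.73  1.69 -0.19  1.25  2.11]
turn units total -0.0
to [ 0.472 -0.314  0.053] units [0.066 0.058 4.542] rows>= 5
t 30.42 p [ 0.4733 -0.3157  0.1665] yawx 172.64 tilt [-0.0004 -0.0003] w 0.0352 F [-0.58 -0.24 -3.04] q [-0.1   0.27  0.73  1.69 -0.19  1.25  2.11]
grip [ 0.4733 -0.3157  0.1855]
side 0.6 [ 0.1085  0.0011 -0.0471] len 0.1183 tilt 2.6
top 0.64 [ 0.1109  0.0054 -0.0446] len 0.1195 tilt 1.0
```

View pics/s18.png

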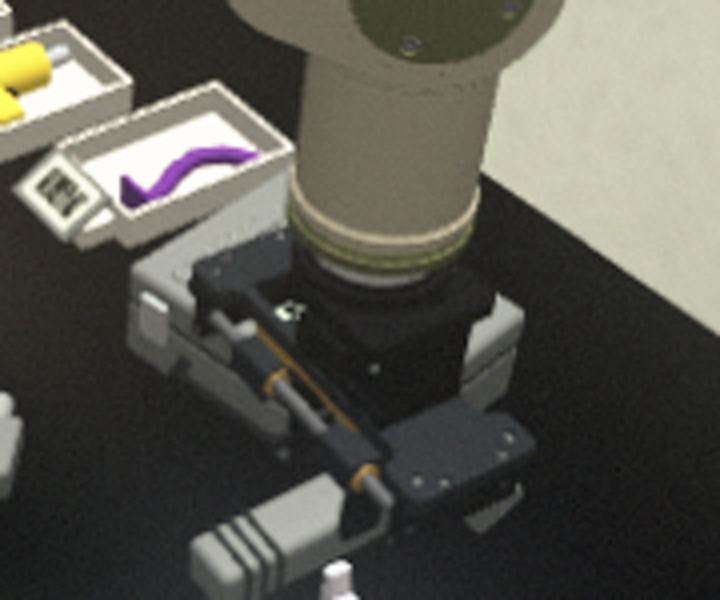

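Level within about 2°. Lowering into the rest.

Request:
move_arm(deltas=[[-1,0.05,0.06,0.5,0],[-1,0,0,0.8,0],[-1,0,0,0.8,0],[-1,0,0,0.7,0],[-1,0,0,0.5,0],[-1,0,0,0.2,0],[-1,0,0,0,0]])

```text
time: 31.2
ee_pos: [0.4715, -0.3135, 0.0782]
eef_rot: [0.064, 0.998, 0.0, -0.001]
ft_force: [0.1, -0.1, -3.2]
width: 0.0357
```

```bash
python3 -c "
from h import *
to((.472,-.314,.0535),yaw=172.65)
save('side','s19',(300,210,480,350),4)
"
```

```text
t 31.2 p [ 0.4715 -0.3135  0.0782] yawx 172.65 tilt [-0.0017  0.0005] w 0.0357 F [ 0.07 -0.11 -3.24] q [-0.07  0.36  0.69  1.8  -0.26  1.08  2.16]
turn units total 0.0
to [ 0.472  -0.314   0.0535] units [-0.021 -0.019  0.989] rows>= 1
```

View pics/s19.png

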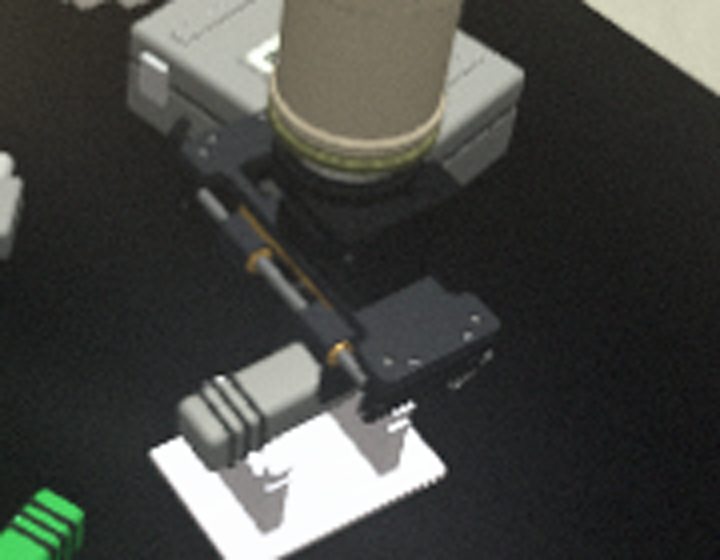

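The handle sits between the cheeks above the saddles. Lowering slowly with a lighter squeeze.

Request:
move_arm(deltas=[[-1,0,0,0.2,0],[-1,0,0,0.2,0],[-1,0,0,0.15,0],[-1,0,0,0.1,0],[-1,0,0,0.1,0],[-1,0,0,0.1,0],[-1,0,0,0,0]], squeeze=5)

```text
time: 31.83
ee_pos: [0.4729, -0.3138, 0.0583]
eef_rot: [0.064, 0.998, -0.0, 0.001]
ft_force: [1.7, -0.1, -0.6]
width: 0.036
```

Request:
move_arm(deltas=[[-1,0,0,0.08,0],[-1,0,0,0.08,0],[-1,0,0,0.05,0],[-1,0,0,0,0]], squeeze=3)

```text
time: 32.17
ee_pos: [0.4724, -0.3137, 0.0525]
eef_rot: [0.064, 0.998, -0.0, 0.0]
ft_force: [2.7, 0.7, 0.5]
width: 0.0355
```

```bash
python3 -c "
from h import *
st()
save('side','s20',(300,210,480,350),4)
"
```

```text
t 32.17 p [ 0.4724 -0.3137  0.0525] yawx 172.66 tilt [ 0.0006 -0.0001] w 0.0355 F [2.65 0.69 0.52] q [-0.05  0.39  0.68  1.82 -0.29  1.03  2.18]
```

View pics/s20.png

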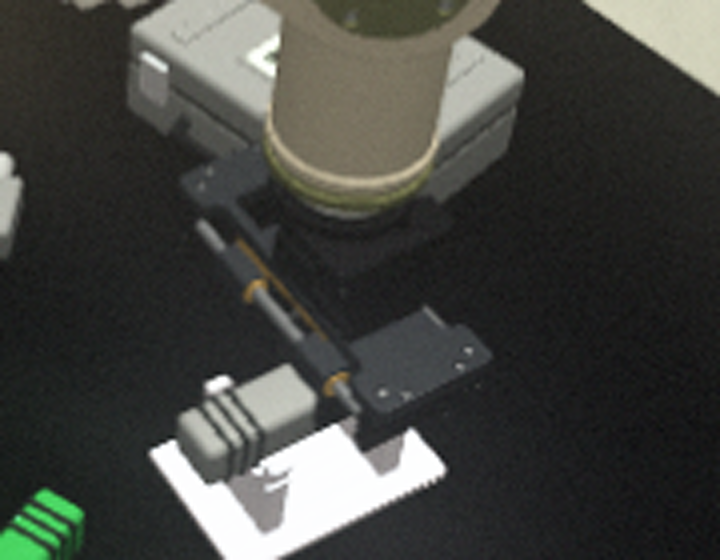

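The scanner sits in the saddles at the original height. Opening.

Request:
move_arm(deltas=[[0,0,0,0,0],[0.3,0,0,0,0],[0.6,0,0,0,0],[0.8,0,0,0,0],[1,0,0,0,0],[1,0,0,0,0],[1,0,0,0,0],[1,0,0,0,0],[1,0,0,0,0],[1,0,0,0,0]])

```text
time: 33.05
ee_pos: [0.472, -0.3137, 0.0526]
eef_rot: [0.064, 0.998, 0.0, -0.0]
ft_force: [-0.6, 0.1, 0.0]
width: 0.0858
```

```bash
python3 -c "
from h import *
st()
save('side','s21',(300,210,480,350),4)
"
```

```text
t 33.05 p [ 0.472  -0.3137  0.0526] yawx 172.66 tilt [-0.      0.0001] w 0.0858 F [-0.58  0.14  0.03] q [-0.05  0.39  0.68  1.82 -0.29  1.03  2.18]
```

View pics/s21.png

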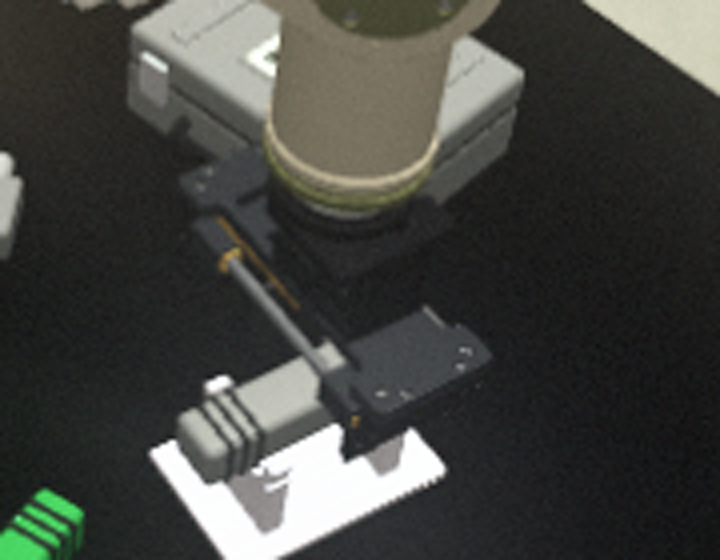

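The gripper is open and the scanner seated. I'll raise straight up and move aside to the left for a clear look.

Request:
move_arm(deltas=[[1,0,0,-0.3,0],[1,0,0,-0.6,0],[1,0,0,-0.8,0],[1,0,0,-1,0],[1,0,0,-1,0],[1,0,0,-1,0],[1,0,0,-1,0],[1,0,0,-0.8,0],[1,0,0.4,0,0],[1,0,0.8,0,0],[1,0,1,0,0],[1,0,1,0,0]])

```text
time: 34.1
ee_pos: [0.4819, -0.2336, 0.2152]
eef_rot: [0.065, 0.998, -0.0, 0.0]
ft_force: [1.6, 0.4, -0.2]
width: 0.0872
```

Request:
move_arm(deltas=[[1,0,1,0,0],[1,0,1,0,0],[1,0,1,0,0],[1,0,1,0,0],[1,0,1,0,0],[1,0,0.8,0,0],[1,0,0.4,0,0],[1,0,0,0,0]])

```text
time: 34.77
ee_pos: [0.5022, -0.0783, 0.2151]
eef_rot: [0.062, 0.998, 0.0, -0.0]
ft_force: [-0.5, 0.0, -0.7]
width: 0.0869
```

```bash
python3 -c "
from h import *
st()
save('side','s22',(280,200,480,350),4)
save('top','t22',(360,190,480,310),5)
for c in ['side','top']:
  for l in ['scanner_grip','scanner_window']:
    for d in r.tip_of(c,l)[:5]:
      p=w(c,d['position'])
      if np.linalg.norm(p-np.array([.5,-.32,.06]))<.15: print(c,l,round(d['confidence'],2),np.round(p,4))
"
```

```text
t 34.77 p [ 0.5022 -0.0783  0.2151] yawx 172.86 tilt [-0.0001  0.0006] w 0.0869 F [-0.47  0.04 -0.73] q [-0.46  0.05  0.55  1.77 -0.03  1.33  1.54]
side scanner_grip 0.96 [ 0.4686 -0.3199  0.0683]
side scanner_window 0.81 [ 0.5761 -0.3272  0.0264]
top scanner_grip 0.82 [ 0.4703 -0.3108  0.0693]
top scanner_window 0.58 [ 0.5806 -0.3233  0.0311]
```

View pics/s22.png

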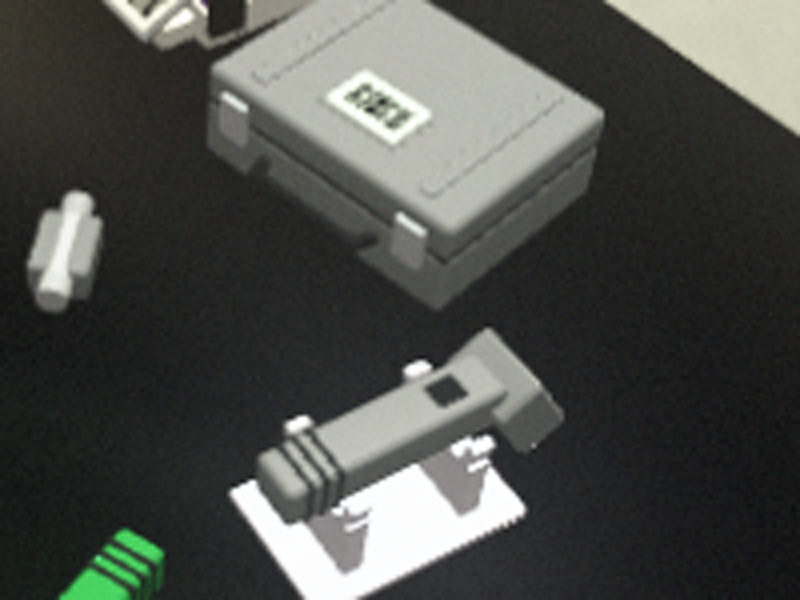

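View pics/t22.png

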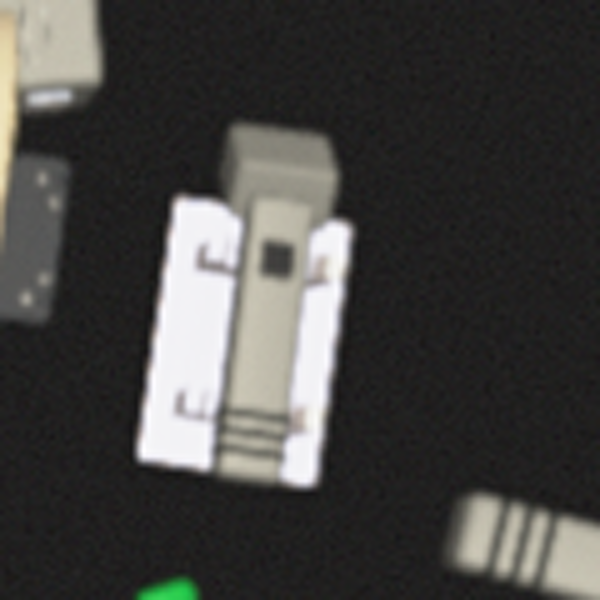

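The scanner lies level in its rest, within about 1–2 mm of how it lay at the start, and the gripper is clear of everything. Handing in.

```bash
python3 -c "
from bench import r
print(r.close_job()); print(r.read_state()['time'])"
```

```text
the job is handed in; nothing more can be done
None
the job is handed in; nothing more can be done
```

I scanned the chrome laryngoscope handle's tray label, then the kit-case label, put the scanner back in its rest and let go. The job was handed in at about 35 s; nothing reports whether a scan registered, so both rest on the measured poses.

- **Tray label:** the scanner was level and lined up with the label, about 10 cm away and within about 2° of square. It was held for about 2 s.
- **Tilting for the kit label:** the arm can't tilt the gripper. I eased the grip to 3 N low over the free counter so the nose swung down about 31°.
- **Kit label:** the window was about 10 cm above the lid, aimed within a few mm of the label's middle and within about 3° of square. It was held for over 2 s.
- **Return:** I levelled the scanner by pressing its nose lightly on the counter, then lowered it into the rest at its original height and opened the gripper.

**Last checks:** both pictures show the scanner level in the saddles. It is about 1 mm to the side at the head compared with the first picture. The arm is clear of everything, and nothing near the rest or kit case shows signs of having moved.

**Disagreements:** the two cameras' position readings differed by a few mm, most at the final check (about 9 mm sideways). One measurement of the rest's position from its base corners was about 5 mm off the others, so I returned the scanner to the spot where I had picked it up.

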